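# Find the full tea tin by its weight

### The job

One of the three identical closed tea tins is full and the other two are running low: lift them to find the heaviest by feel. Lower each of the two lighter ones into a well of the wooden stand, upright and fully home, without dropping it, and finish while holding up the heaviest one upright and still, its bottom about 20 cm above the worktop, for me to take from you. Do not knock a tin over, and leave everything else on the worktop where it is.

Things in the scene. Friction and masses are not known exactly. Their poses are not given: they have to be found in the camera images.
- tin_a_mid (a point): a closed round tea tin of plain bright metal with a slip lid, 60 mm in diameter, 100 mm tall; the three look exactly alike and are filled differently. The point is the tin's centre, 50 mm above its bottom; z is the tin's axis. Two of the tins weigh 0.17 to 0.24 kg each, the third 0.43 to 0.50 kg; any of the three may be the heavy one
- tin_b_mid (a point): a closed round tea tin of plain bright metal with a slip lid, 60 mm in diameter, 100 mm tall; the three look exactly alike and are filled differently. The point is the tin's centre, 50 mm above its bottom; z is the tin's axis. Two of the tins weigh 0.17 to 0.24 kg each, the third 0.43 to 0.50 kg; any of the three may be the heavy one
- tin_c_mid (a point): a closed round tea tin of plain bright metal with a slip lid, 60 mm in diameter, 100 mm tall; the three look exactly alike and are filled differently. The point is the tin's centre, 50 mm above its bottom; z is the tin's axis. Two of the tins weigh 0.17 to 0.24 kg each, the third 0.43 to 0.50 kg; any of the three may be the heavy one
- well_left (a point): Left (larger y) round well of the wooden stand, 66 mm wide (3 mm of play round a tin), chamfered mouth. The point is the centre of the well's flat floor, 12 mm above the worktop; the stand's top face is 24 mm above that floor. z is up, y runs along the stand's length, so the other well is 104 mm away in y. A tin that is home stands on the floor with 76 mm showing above the stand
- well_right (a point): Right (smaller y) round well of the wooden stand, 66 mm wide (3 mm of play round a tin), chamfered mouth. The point is the centre of the well's flat floor, 12 mm above the worktop; the stand's top face is 24 mm above that floor. z is up, y runs along the stand's length, so the other well is 104 mm away in y. A tin that is home stands on the floor with 76 mm showing above the stand
- stand: low wooden stand with two round wells, fixed to the worktop: 90 mm deep in x, 224 mm long in y, top face 36 mm above the worktop, the two end cheeks 44 mm; origin at the centre of its underside. The wells lie at y = +52 and -52 mm on its centre line
- black_cup: black tapered cup, 60 mm wide, 58 mm tall, standing among the tins; origin at the centre of its underside; leave it alone
- blue_cup: white cup with a blue pattern, 65 mm wide, 78 mm tall, near the back; origin at the centre of its underside; leave it alone
- dish_brush: wooden dish brush, 154 mm long, 61 mm wide, 46 mm tall, lying at the back along y; origin at the centre of its underside; leave it alone
- tray_spoon: metal fork, 193 mm long, 15 mm high, lying flat; leave it alone
Mind the look-alikes: they are no part of the job. What is shaped like the part that bears tin_c_mid but purple or red is not meant.

How it is judged (in metres and radians):
At the end, for the whole second after the job is handed in: The two lighter tins stand in a well each, released, still, under 3.3 N of weight: within 8 mm of its centre, 4 mm of its floor and 0.08 rad of upright; the heaviest is held in the fingers alone, bottom 14 to 28 cm up, 0.2 rad of upright, slower than 0.03 m/s ((((horizontal distance between tin_a_mid and well_left below 0.008 m and z of tin_a_mid in the frame of well_left below 0.054 m and angle between tin_a_mid's own z axis and vertical below 0.08 rad and contact force between tin_a and stand below 3.3 N and contact force between the fingers and tin_a below 0.1 N and linear speed of tin_a below 0.02 m/s) and (horizontal distance between tin_b_mid and well_right below 0.008 m and z of tin_b_mid in the frame of well_right below 0.054 m and angle between tin_b_mid's own z axis and vertical below 0.08 rad and contact force between tin_b and stand below 3.3 N and contact force between the fingers and tin_b below 0.1 N and linear speed of tin_b below 0.02 m/s) and (height (world z) of tin_c_mid between 0.19 and 0.33 m and angle between tin_c_mid's own z axis and vertical below 0.2 rad and linear speed of tin_c below 0.03 m/s and contact force between the fingers and tin_c above 1 N and contact force between tin_c and tin_a below 0.1 N and contact force between tin_c and tin_b below 0.1 N and contact force between tin_c and stand below 0.1 N and contact force between tin_c and black_cup below 0.1 N and contact force between tin_c and blue_cup below 0.1 N and contact force between tin_c and dish_brush below 0.1 N)) or ((horizontal distance between tin_a_mid and well_left below 0.008 m and z of tin_a_mid in the frame of well_left below 0.054 m and angle between tin_a_mid's own z axis and vertical below 0.08 rad and contact force between tin_a and stand below 3.3 N and contact force between the fingers and tin_a below 0.1 N and linear speed of tin_a below 0.02 m/s) and (horizontal distance between tin_c_mid and well_right below 0.008 m and z of tin_c_mid in the frame of well_right below 0.054 m and angle between tin_c_mid's own z axis and vertical below 0.08 rad and contact force between tin_c and stand below 3.3 N and contact force between the fingers and tin_c below 0.1 N and linear speed of tin_c below 0.02 m/s) and (height (world z) of tin_b_mid between 0.19 and 0.33 m and angle between tin_b_mid's own z axis and vertical below 0.2 rad and linear speed of tin_b below 0.03 m/s and contact force between the fingers and tin_b above 1 N and contact force between tin_b and tin_a below 0.1 N and contact force between tin_b and tin_c below 0.1 N and contact force between tin_b and stand below 0.1 N and contact force between tin_b and black_cup below 0.1 N and contact force between tin_b and blue_cup below 0.1 N and contact force between tin_b and dish_brush below 0.1 N)) or ((horizontal distance between tin_b_mid and well_left below 0.008 m and z of tin_b_mid in the frame of well_left below 0.054 m and angle between tin_b_mid's own z axis and vertical below 0.08 rad and contact force between tin_b and stand below 3.3 N and contact force between the fingers and tin_b below 0.1 N and linear speed of tin_b below 0.02 m/s) and (horizontal distance between tin_a_mid and well_right below 0.008 m and z of tin_a_mid in the frame of well_right below 0.054 m and angle between tin_a_mid's own z axis and vertical below 0.08 rad and contact force between tin_a and stand below 3.3 N and contact force between the fingers and tin_a below 0.1 N and linear speed of tin_a below 0.02 m/s) and (height (world z) of tin_c_mid between 0.19 and 0.33 m and angle between tin_c_mid's own z axis and vertical below 0.2 rad and linear speed of tin_c below 0.03 m/s and contact force between the fingers and tin_c above 1 N and contact force between tin_c and tin_a below 0.1 N and contact force between tin_c and tin_b below 0.1 N and contact force between tin_c and stand below 0.1 N and contact force between tin_c and black_cup below 0.1 N and contact force between tin_c and blue_cup below 0.1 N and contact force between tin_c and dish_brush below 0.1 N)) or ((horizontal distance between tin_b_mid and well_left below 0.008 m and z of tin_b_mid in the frame of well_left below 0.054 m and angle between tin_b_mid's own z axis and vertical below 0.08 rad and contact force between tin_b and stand below 3.3 N and contact force between the fingers and tin_b below 0.1 N and linear speed of tin_b below 0.02 m/s) and (horizontal distance between tin_c_mid and well_right below 0.008 m and z of tin_c_mid in the frame of well_right below 0.054 m and angle between tin_c_mid's own z axis and vertical below 0.08 rad and contact force between tin_c and stand below 3.3 N and contact force between the fingers and tin_c below 0.1 N and linear speed of tin_c below 0.02 m/s) and (height (world z) of tin_a_mid between 0.19 and 0.33 m and angle between tin_a_mid's own z axis and vertical below 0.2 rad and linear speed of tin_a below 0.03 m/s and contact force between the fingers and tin_a above 1 N and contact force between tin_a and tin_b below 0.1 N and contact force between tin_a and tin_c below 0.1 N and contact force between tin_a and stand below 0.1 N and contact force between tin_a and black_cup below 0.1 N and contact force between tin_a and blue_cup below 0.1 N and contact force between tin_a and dish_brush below 0.1 N)) or ((horizontal distance between tin_c_mid and well_left below 0.008 m and z of tin_c_mid in the frame of well_left below 0.054 m and angle between tin_c_mid's own z axis and vertical below 0.08 rad and contact force between tin_c and stand below 3.3 N and contact force between the fingers and tin_c below 0.1 N and linear speed of tin_c below 0.02 m/s) and (horizontal distance between tin_a_mid and well_right below 0.008 m and z of tin_a_mid in the frame of well_right below 0.054 m and angle between tin_a_mid's own z axis and vertical below 0.08 rad and contact force between tin_a and stand below 3.3 N and contact force between the fingers and tin_a below 0.1 N and linear speed of tin_a below 0.02 m/s) and (height (world z) of tin_b_mid between 0.19 and 0.33 m and angle between tin_b_mid's own z axis and vertical below 0.2 rad and linear speed of tin_b below 0.03 m/s and contact force between the fingers and tin_b above 1 N and contact force between tin_b and tin_a below 0.1 N and contact force between tin_b and tin_c below 0.1 N and contact force between tin_b and stand below 0.1 N and contact force between tin_b and black_cup below 0.1 N and contact force between tin_b and blue_cup below 0.1 N and contact force between tin_b and dish_brush below 0.1 N)) or ((horizontal distance between tin_c_mid and well_left below 0.008 m and z of tin_c_mid in the frame of well_left below 0.054 m and angle between tin_c_mid's own z axis and vertical below 0.08 rad and contact force between tin_c and stand below 3.3 N and contact force between the fingers and tin_c below 0.1 N and linear speed of tin_c below 0.02 m/s) and (horizontal distance between tin_b_mid and well_right below 0.008 m and z of tin_b_mid in the frame of well_right below 0.054 m and angle between tin_b_mid's own z axis and vertical below 0.08 rad and contact force between tin_b and stand below 3.3 N and contact force between the fingers and tin_b below 0.1 N and linear speed of tin_b below 0.02 m/s) and (height (world z) of tin_a_mid between 0.19 and 0.33 m and angle between tin_a_mid's own z axis and vertical below 0.2 rad and linear speed of tin_a below 0.03 m/s and contact force between the fingers and tin_a above 1 N and contact force between tin_a and tin_b below 0.1 N and contact force between tin_a and tin_c below 0.1 N and contact force between tin_a and stand below 0.1 N and contact force between tin_a and black_cup below 0.1 N and contact force between tin_a and blue_cup below 0.1 N and contact force between tin_a and dish_brush below 0.1 N)))); the arm keeps its last pose, push and grip.
It fails at once if a tin is knocked over (leans by more than 0.7 rad) (angle between any of tin_a_mid, tin_b_mid, tin_c_mid's own z axis and vertical above 0.7 rad).
It fails at once if a tin is dropped (falls at more than 0.6 m/s, about 2 cm of free fall, with no finger on it) ((linear speed of tin_a above 0.6 m/s and contact force between the fingers and tin_a below 0.1 N) or (linear speed of tin_b above 0.6 m/s and contact force between the fingers and tin_b below 0.1 N) or (linear speed of tin_c above 0.6 m/s and contact force between the fingers and tin_c below 0.1 N)).
It fails at once if a cup, the brush or the fork is shifted by more than 30 mm (distance of any of black_cup, blue_cup, dish_brush, tray_spoon from where it was at the start of the episode above 0.03 m).
It also fails if it takes over 72 s, if anything falls off the work surface, if the arm or the gripper's body presses on something with over 40 N, if the wrist force passes 120 N, or if a joint passes its speed limit or range.

### The arm

A 7-joint arm with a two-finger parallel gripper is mounted at the origin on a cart in front of the work surface, level with it; the furniture and walls round the work are solid. World frame = base frame: x ahead of the robot, y to its left, z up, the work surface at z = 0. Lengths are in mm, angles in rad, forces in N, time in s.
With the tool pointing down it reaches from about 400 to 850 mm from the base axis. Payload 10.4 kg.
Tool frame: the origin (TCP) lies at the very end of the fingers, on their centre line; the grasp point (between the pads) lies 19 mm behind it (r.tcp_to_grasp is the distance from the TCP to the grasp point, in mm); z points along the fingers, y is the direction in which the jaws open and shut (so a half turn about z gives the same grasp; the last joint's range is limited). The gripper opens to 85 mm and grips with 20 to 120 N. Pads are 22 mm wide; open, the fingers measure 114 mm over their backs; the gripper's body (76 mm by 85 mm) begins 54 mm behind the grasp point. The pads swing forward as they close: fully open they stand 13 mm farther back than shut.
Start: joints at [-1.292, 0.332, -0.065, 1.46, 0.022, 1.35, -0.088], TCP at [185.761, 596.778, 231.338] pointing down, gripper open.
Joint ranges: [-2.6, 2.6], [-0.5, 2.12], [-1.47, 1.34], [0.16, 2.42], [-1.27, 4.41], [0.06, 2.06], [-2.6, 2.6]. Speed limits (rad/s): [2.22, 2.22, 2.79, 2.79, 3.14, 3.14, 3.14].

### API

Orientations are given as a unit quaternion [x, y, z, w].
In Python, from cell import r gives the robot as it stands.
- The arm moves only by the shell command python3 -m crank 'ROWS' [OPENING] [FORCE]. ROWS is JSON, a list that holds one entry, the list of rows, each a list of 6 numbers: the shift along the tool's x, y, z in units of 0.04 m (1.0 is 0.04 m), then the turn, a rotation vector about the tool's x, y, z in units of 0.15 rad (1.0 is 0.15 rad). In form: [[[dx, dy, dz, wx, wy, wz], ...]]. A call has 1 to 5 rows; each row shifts and turns the commanded pose from where the row before left it, along the tool's axes as they then stand; what a row does not reach is not made up. A row lasts 1/10 s, in which the tool goes at most 50 mm and 8.59 degrees, less where a joint would pass 70% of its speed; a pose out of reach is approached as far as the arm can. A call with a number of a shift or a turn outside -1 to 1 is refused whole. A call with a gripper value outside its range is refused whole. OPENING is the gripper's target within -1 to 1 (fully open at 1, half-way at 0, shut at -1), set as the call begins (- or left out, the last holds). The fingers move at their own pace and stop on an object; FORCE is the grip in N (left out, the last holds). Time passes only in rows, so rows that do not move let the fingers close. It gives the time, the measured TCP pose, the force and the opening at its end, in the units of the state.
- r.sense(): the state, without advancing time (a new reading comes with each control period).
- r.snapshot(name): name is "scene" or "side" or "wrist"; returns the picture (480x640x3 uint8, red, green, blue); there is no depth.
- r.camera_params(name): a dict with "camera_matrix" (3x3 intrinsics, pixels), "k1" (the pictures are not rectified: a ray, as slopes to the right and down, at radius r is drawn at 1 + k1 r^2 times it, then the intrinsics apply), "T" (4x4, takes a point from camera to world coordinates); the wrist camera has in their place "tool_from_camera" (4x4, takes a point from camera to tool coordinates, whose origin is the TCP and whose axes are the flange's). Camera axes: x right, y down, z forward; pixel columns grow to the right and rows downward; lengths in mm; the calibration is good to about 2 mm. A picture is of the moment at which its call begins: read the wrist's pose just before it. camera_params takes no time and is no camera call.
- r.close_job(): hands the job in, once; it reports no verdict.
The state is a dict: "t": time; "joint_pos": joint angles; "joint_vel": joint speeds; "joint_torque": joint torques, N m; "position": TCP position; "orientation": TCP orientation; "wrist_force": force on the tool from outside, world axes, zero at the start; "ft_torque": the same for the moment, N m; "opening": finger opening in mm.
Only numpy, scipy, OpenCV 4.12 (cv2) and the standard library are available. Lean on these libraries where they do the work, as an engineer would, in place of code of your own. Each camera call takes 0.05 s, during which the arm holds its last target.

## Working session

There is one attempt and no reset: what is moved stays moved. The work goes in short steps, Python scripts to look and compute and a shell command to move; the robot and the scene stay as the last step left them, time stands still between calls to the robot, and variables do not carry over. Pictures are saved under pics/ and viewed, and the job is handed in when it is done.

```bash
ls; mkdir -p pics; python3 - <<'E'
from cell import r
import cv2,numpy as np
print(r.sense(), r.tcp_to_grasp)
for n in ["scene","side","wrist"]:
    im=r.snapshot(n); cv2.imwrite(f"pics/{n}0.png",im[:,:,::-1])
    print(n,r.camera_params(n))
E
```

```text
pics
{'t': 0.0, 'joint_pos': array([-1.29159395,  0.33292269, -0.06467079,  1.46095878,  0.02163147,
        1.34990558, -0.08853101]), 'joint_vel': array([-0.000469  , -0.00045875, -0.00071904, -0.00239686, -0.00254051,
       -0.0008646 ,  0.00153429]), 'joint_torque': array([-1.26514351e-03, -6.25450659e+01,  4.81068750e-02, -3.91600907e+01,
        1.60705845e-02,  9.95074224e-03,  2.42900433e-05]), 'position': array([185.69399583, 596.37308848, 230.47580315]), 'orientation': array([ 1.50344098e-01,  9.88633446e-01, -7.46901667e-04, -5.81836915e-05]), 'wrist_force': array([-0.13708073, -0.16149141,  0.42786459]), 'ft_torque': array([ 0.00093523, -0.00036291,  0.03490383]), 'opening': 85.49047492940885} 18.700000000000003
scene {'camera_matrix': array([[450.83585201,   0.        , 324.06124292],
       [  0.        , 450.83585201, 239.3148245 ],
       [  0.        ,   0.        ,   1.        ]]), 'k1': -0.06662934380773822, 'T': array([[ 7.92243311e-01, -4.17204198e-01,  4.45298994e-01,
         6.84869836e+01],
       [-6.10192948e-01, -5.46302308e-01,  5.73775526e-01,
        -
[... 611 characters left out ...]
, -5.99424189e-01,
         6.19753939e+02],
       [ 0.00000000e+00,  0.00000000e+00,  0.00000000e+00,
         1.00000000e+00]])}
wrist {'camera_matrix': array([[356.38997926,   0.        , 317.76689308],
       [  0.        , 356.38997926, 233.47388162],
       [  0.        ,   0.        ,   1.        ]]), 'k1': -0.03442803546692977, 'tool_from_camera': array([[ 1.46372044e-04, -9.64309002e-01, -2.64779395e-01,
         6.74552726e+01],
       [ 9.99999403e-01,  4.27773679e-04, -1.00511617e-03,
         1.02651112e-01],
       [ 1.08250823e-03, -2.64779090e-01,  9.64308489e-01,
        -1.42200448e+02],
       [ 0.00000000e+00,  0.00000000e+00,  0.00000000e+00,
         1.00000000e+00]])}
```

View pics/scene0.png

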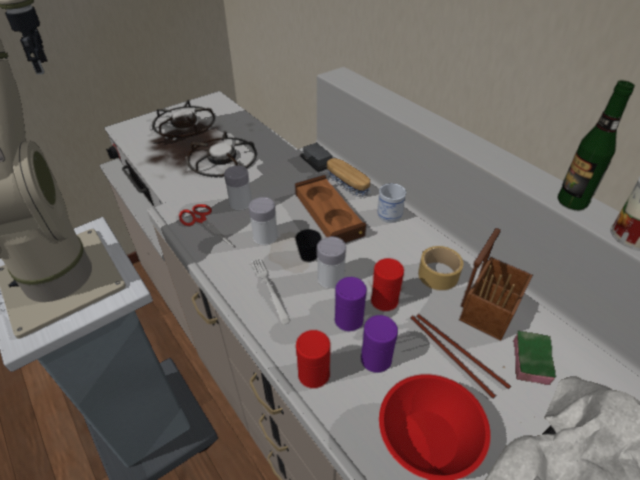

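View pics/side0.png

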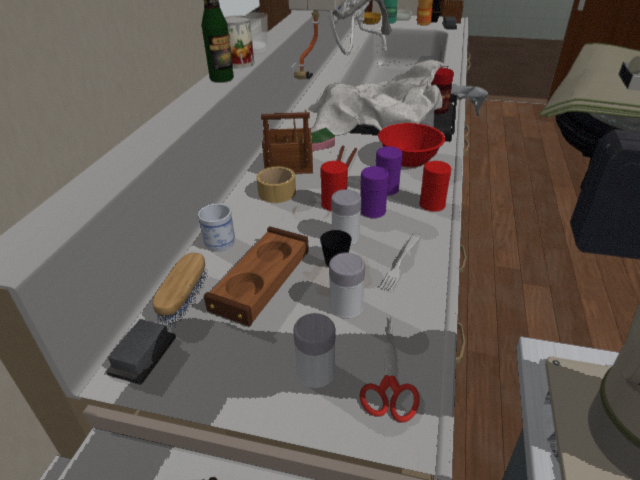

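View pics/wrist0.png

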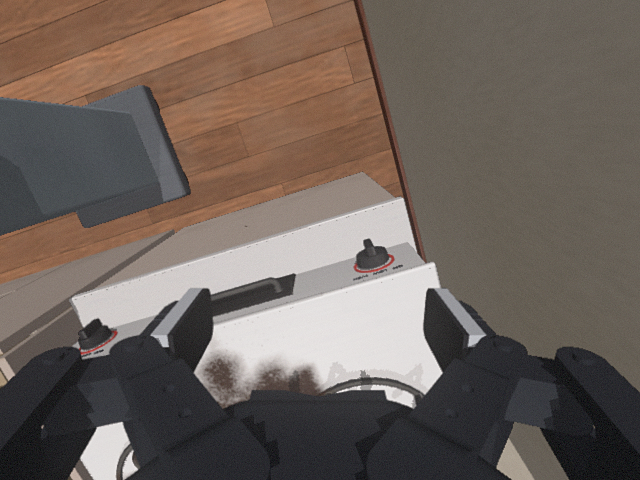

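The bright metal tins are in scene at (237,188), (263,221) and (331,263), and in side at (315,350), (347,285) and (346,215). The purple and red ones are look-alikes. I'll check the details in enlarged crops.

```bash
python3 - <<'E'
import cv2
a=cv2.imread("pics/scene0.png")[150:300,210:410]; cv2.imwrite("pics/c1.png",cv2.resize(a,None,fx=4,fy=4,interpolation=cv2.INTER_CUBIC))
a=cv2.imread("pics/side0.png")[180:400,190:450]; cv2.imwrite("pics/c2.png",cv2.resize(a,None,fx=2.7,fy=2.7,interpolation=cv2.INTER_CUBIC))
E
```

```text
(no output)
```

View pics/c1.png

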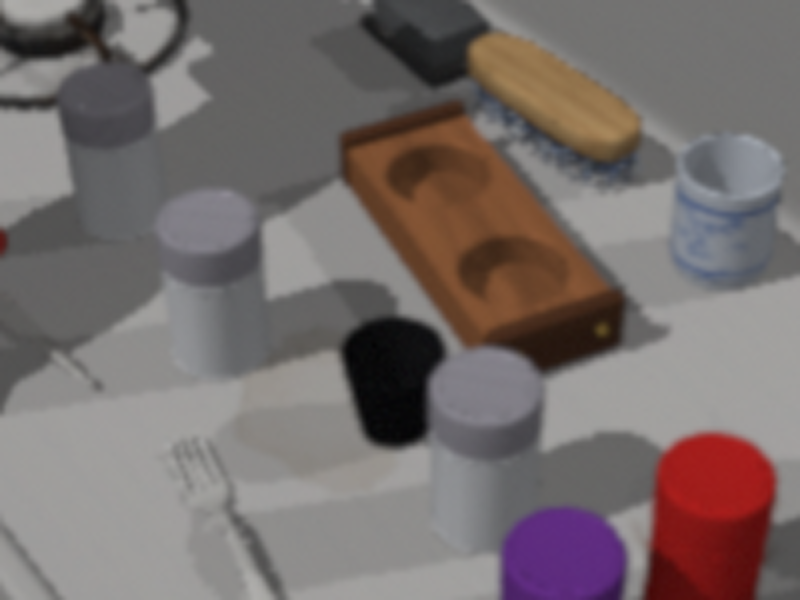

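View pics/c2.png

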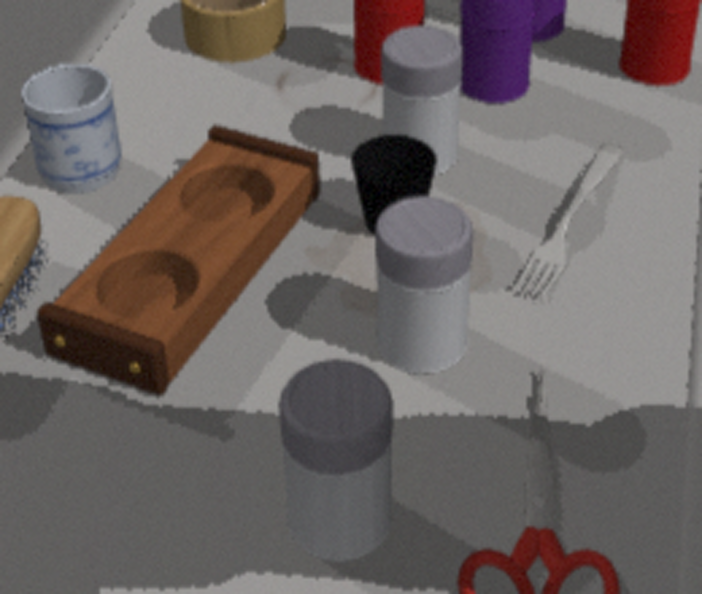

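```bash
cat > h.py <<'E'
import numpy as np,cv2
from cell import r
from scipy.spatial.transform import Rotation as R
from scipy.optimize import least_squares
def params(n,pos=None,q=None):
    p=r.camera_params(n); K=p["camera_matrix"]; k=p["k1"]
    if n=="wrist":
        s=r.sense()
        M=np.eye(4); M[:3,:3]=R.from_quat(s["orientation"] if q is None else q).as_matrix(); M[:3,3]=s["position"] if pos is None else pos
        T=M@p["tool_from_camera"]
    else: T=p["T"]
    return K,k,T
def proj(P,cam):
    K,k,T=cam; P=np.atleast_2d(P).astype(float)
    c=(P-T[:3,3])@T[:3,:3]; s=c[:,:2]/c[:,2:]; s=s*(1+k*(s**2).sum(1,keepdims=True))
    return s*K[0,0]+K[:2,2]
def ray(uv,cam):
    K,k,T=cam; d=(np.array(uv,float)-K[:2,2])/K[0,0]; s=d.copy()
    for _ in range(20): s=d/(1+k*(s@s))
    return T[:3,3],T[:3,:3]@np.r_[s,1]
def at_z(uv,cam,z):
    o,d=ray(uv,cam); return o+d*(z-o[2])/d[2]
def tri(obs):
    A=np.zeros((3,3));b=np.zeros(3)
    for uv,cam in obs:
        o,d=ray(uv,cam); d=d/np.linalg.norm(d); M=np.eye(3)-np.outer(d,d); A+=M;b+=M@o
    return np.linalg.solve(A,b)
def circ(x,y,z,rad,n=60):
    t=np.linspace(0,2*np.pi,n,endpoint=False); return np.c_[x+rad*np.cos(t),y+rad*np.sin(t),0*t+z]
def draw(im,P,cam,col=(0,255,0),f=1,off=(0,0)):
    p=((proj(P,cam)-off)*f).round().astype(np.int32); cv2.polylines(im,[p],True,col,1)
E
python3 - <<'E'
from h import *
sc=params("scene"); sd=params("side")
S=lambda x,y:(x/4+210-.375,y/4+150-.375); D=lambda x,y:(x/2.7+190-.3,y/2.7+180-.3)
for n,a,b,z in [("T1",(106,91),(337,400),100),("T2",(208,222),(424,228),100),("T3",(486,388),(422,55),100),("WL",(440,172),(148,283),36),("WR",(513,270),(227,192),36),("cheekcorner",(618,292),(319,155),44)]:
    a=S(*a);b=D(*b)
    print(n,tri([(a,sc),(b,sd)]).round(1),at_z(a,sc,z).round(1),at_z(b,sd,z).round(1))
E
```

```text
T1 [458.8 -14.2  97.4] [458.3 -17.3 100. ] [457.1 -11.4 100. ]
T2 [ 441.5 -162.4   97.7] [ 440.7 -164.8  100. ] [ 440.6 -159.4  100. ]
T3 [ 484.1 -360.8   94.5] [ 482.3 -364.8  100. ] [ 481.  -351.1  100. ]
WL [ 620.9 -141.4   35.9] [ 622.6 -141.    36. ] [ 619.3 -140.4   36. ]
WR [ 599.4 -243.8   35.5] [ 599.3 -244.2   36. ] [ 599.  -243.1   36. ]
cheekcorner [ 580.6 -316.7   47.3] [ 629.8 -304.1   44. ] [ 543.7 -289.5   44. ]
```

```bash
cat > ov.py <<'E'
from h import *
import sys
def overlay(img,name,cam,off,size,f,tins,wells,out):
    a=cv2.resize(img[off[1]:off[1]+size[1],off[0]:off[0]+size[0]],None,fx=f,fy=f,interpolation=cv2.INTER_CUBIC)
    o=np.array(off)-.5+.5/f
    for x,y in tins:
        draw(a,circ(x,y,100,30),cam,(0,255,0),f,o); draw(a,circ(x,y,0,30),cam,(0,0,255),f,o)
    for x,y in wells: draw(a,circ(x,y,36,33),cam,(255,255,0),f,o); draw(a,circ(x,y,12,33),cam,(0,255,255),f,o)
    cv2.imwrite(out,a)
E
python3 - <<'E'
from ov import *
t=[(458,-14.5),(441,-162),(482,-359)]; w=[(620.9,-141),(599.3,-243.7)]
overlay(cv2.imread("pics/scene0.png"),"scene",params("scene"),(210,150),(200,150),4,t,w,"pics/o1.png")
overlay(cv2.imread("pics/side0.png"),"side",params("side"),(190,180),(260,215),2.7,t,w,"pics/o2.png")
E
```

```text
(no output)
```

View pics/o1.png

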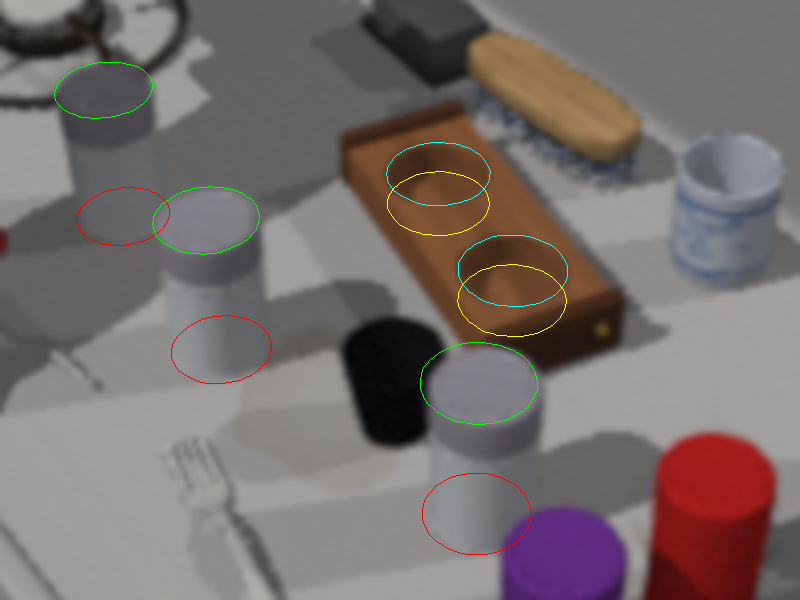

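View pics/o2.png

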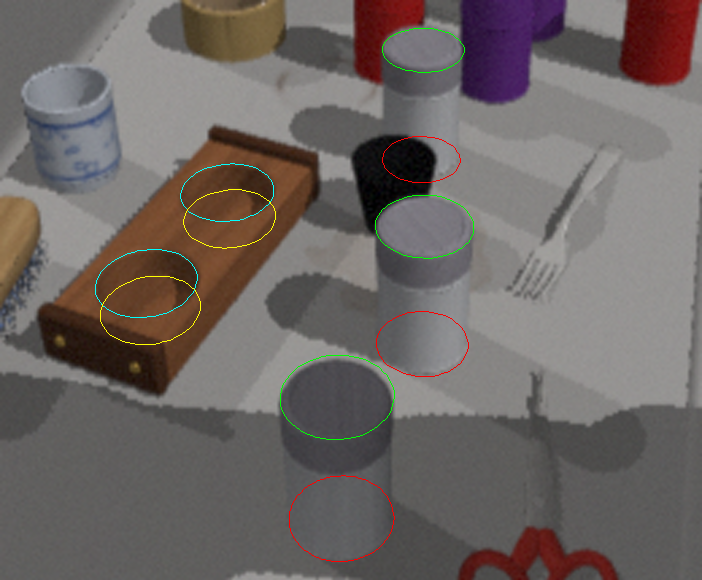

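```bash
cat > plan.py <<'E'
import sys
from h import *
# usage: plan.py x y z yaw_deg(direction of tool x; '-' keep) nrows ; always tool straight down
def main():
    s=r.sense(); p=s["position"]; Rm=R.from_quat(s["orientation"])
    x,y,z=[float(v) for v in sys.argv[1:4]]; n=int(sys.argv[5])
    tx=Rm.as_matrix()[:,0]; cur=np.arctan2(tx[1],tx[0])
    th=cur if sys.argv[4]=='-' else np.radians(float(sys.argv[4]))
    c,sn=np.cos(th),np.sin(th)
    Rt=R.from_matrix(np.array([[c,sn,0],[sn,-c,0],[0,0,-1]]))
    w=(Rm.inv()*Rt).as_rotvec()/n
    q=Rm; tot=(np.array([x,y,z])-p)/n; rows=[]
    for i in range(n):
        d=q.inv().apply(tot)/40; rows.append(np.r_[d,w/0.15].round(2).tolist()); q=q*R.from_rotvec(w)
    print("from",p.round(1),"yaw",np.degrees(cur).round(2),"tilt",np.degrees(np.arccos(-Rm.as_matrix()[2,2])).round(2),"t",round(s["t"],2))
    for i in range(0,n,5): print(str([rows[i:i+5]]).replace(" ",""))
main()
E
python3 - <<'E'
from h import *
sc=params("scene");sd=params("side")
S=lambda x,y:(x/4+210-.375,y/4+150-.375); D=lambda x,y:(x/2.7+190-.3,y/2.7+180-.3)
print("cup",at_z(S(394,345),sc,58),at_z(D(394,157),sd,58))
E
python3 plan.py 390 350 231 125 9
```

```text
cup [ 489.93494222 -273.55778501   58.        ] [ 486.10124086 -280.70639476   58.        ]
from [185.7 596.5 230.7] yaw 162.71 tilt 0.06 t 0.15
[[[-0.75,-0.49,-0.0,-0.0,0.0,0.49],[-0.78,-0.43,-0.0,-0.0,0.0,0.49],[-0.81,-0.37,-0.0,-0.0,0.0,0.49],[-0.83,-0.31,-0.0,-0.0,0.0,0.49],[-0.85,-0.25,-0.0,-0.0,0.0,0.49]]]
[[[-0.87,-0.19,-0.0,-0.0,0.0,0.49],[-0.88,-0.12,-0.0,-0.0,0.0,0.49],[-0.89,-0.06,-0.0,-0.0,0.0,0.49],[-0.89,0.01,-0.0,-0.0,0.0,0.49]]]
```

```bash
python3 -m crank '[[[-0.75,-0.49,0,0,0,0.49],[-0.78,-0.43,0,0,0,0.49],[-0.81,-0.37,0,0,0,0.49],[-0.83,-0.31,0,0,0,0.49],[-0.85,-0.25,0,0,0,0.49]]]' 1 40
python3 -m crank '[[[-0.87,-0.19,0,0,0,0.49],[-0.88,-0.12,0,0,0,0.49],[-0.89,-0.06,0,0,0,0.49],[-0.89,0.01,0,0,0,0.49],[0,0,0,0,0,0]]]'
python3 plan.py 458 -14 231 90 10
```

```text
t: 0.65
position: [299.9, 458.3, 231.1]
orientation: [0.33, 0.944, -0.0, -0.0]
wrist_force: [-0.5, 0.4, -0.2]
opening: 85.6
t: 1.15
position: [393.3, 345.2, 231.4]
orientation: [0.468, 0.884, -0.0, 0.001]
wrist_force: [-1.2, -1.1, -0.2]
opening: 85.7
from [393.3 345.2 231.4] yaw 124.24 tilt 0.09 t 1.15
[[[-0.83,-0.37,0.0,0.0,0.0,0.4],[-0.85,-0.32,0.0,0.0,0.0,0.4],[-0.87,-0.27,0.0,0.0,0.0,0.4],[-0.89,-0.22,0.0,0.0,0.0,0.4],[-0.9,-0.16,0.0,0.0,0.0,0.4]]]
[[[-0.91,-0.11,0.0,0.0,0.0,0.4],[-0.91,-0.06,0.0,0.0,0.0,0.4],[-0.91,-0.0,0.0,0.0,0.0,0.4],[-0.91,0.05,0.0,0.0,0.0,0.4],[-0.91,0.11,0.0,0.0,0.0,0.4]]]
```

```bash
python3 -m crank '[[[-0.83,-0.37,0,0,0,0.4],[-0.85,-0.32,0,0,0,0.4],[-0.87,-0.27,0,0,0,0.4],[-0.89,-0.22,0,0,0,0.4],[-0.9,-0.16,0,0,0,0.4]]]' 
python3 -m crank '[[[-0.91,-0.11,0,0,0,0.4],[-0.91,-0.06,0,0,0,0.4],[-0.91,0,0,0,0,0.4],[-0.91,0.05,0,0,0,0.4],[-0.91,0.11,0,0,0,0.4]]]'
python3 -m crank '[[[0,0,0,0,0,0],[0,0,0,0,0,0],[0,0,0,0,0,0]]]'
python3 - <<'E'
from h import *
s=r.sense(); im=r.snapshot("wrist"); print(s["position"],s["orientation"],s["wrist_force"])
np.savez("w1.npz",p=s["position"],q=s["orientation"])
cv2.imwrite("pics/w1.png",im[:,:,::-1])
E
```

```text
t: 1.65
position: [423.6, 169.6, 231.2]
orientation: [0.591, 0.807, 0.0, -0.0]
wrist_force: [0.2, -0.5, -0.3]
opening: 85.4
t: 2.15
position: [457.5, -9.8, 231.3]
orientation: [0.705, 0.709, 0.0, -0.0]
wrist_force: [0.8, 0.3, -0.6]
opening: 85.3
t: 2.45
position: [457.4, -7.6, 231.2]
orientation: [0.704, 0.711, 0.0, -0.0]
wrist_force: [0.1, 0.2, 0.1]
opening: 85.3
[457.36719845  -7.59299464 231.17138908] [ 7.03593056e-01  7.10603107e-01  9.05144491e-07 -1.89594940e-04] [0.09076512 0.19723358 0.13634776]
```

View pics/w1.png

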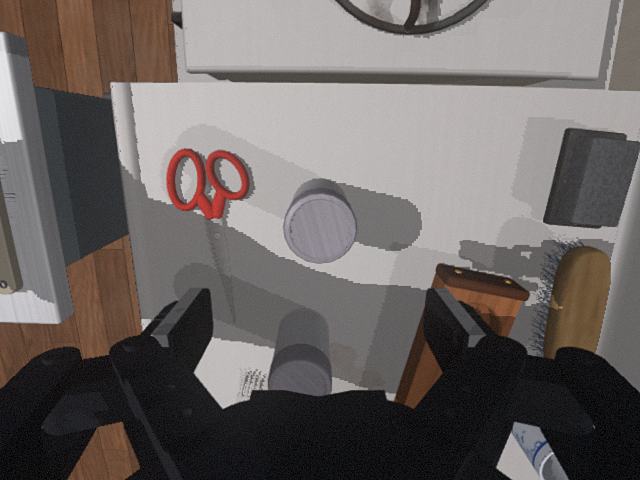

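The wrist view shows tin 1's lid centred at about (320,227) with a radius of about 36 px. Tin 2's lid is at about (300,370), partly hidden.

```bash
python3 - <<'E'
from h import *
d=np.load("w1.npz"); cam=params("wrist",d["p"],d["q"])
im=cv2.imread("pics/w1.png")
print("centre",at_z((320,227),cam,100).round(1), [at_z(u,cam,100).round(1).tolist() for u in [(284,227),(356,227),(320,263)]])
c=at_z((320,227),cam,100)
draw(im,circ(c[0],c[1],100,30),cam); draw(im,circ(c[0],c[1],0,30),cam,(0,0,255))
for x,y in [(620.9,-141),(599.3,-243.7)]: draw(im,circ(x,y,36,33),cam,(255,255,0))
a=im[150:400,220:540]; cv2.imwrite("pics/w1o.png",cv2.resize(a,None,fx=2.4,fy=2.4,interpolation=cv2.INTER_CUBIC))
E
```

```text
centre [458.6 -10.4 100. ] [[430.1, -10.7, 100.0], [487.1, -10.1, 100.0], [459.0, -40.6, 100.0]]
```

View pics/w1o.png

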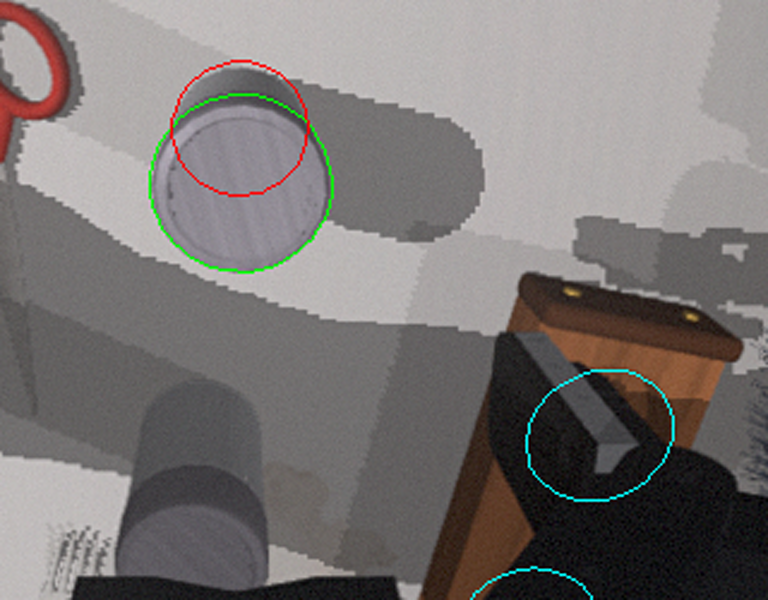

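```bash
python3 plan.py 458.6 -11.5 45 90 6
```

```text
from [457.4  -7.5 231.2] yaw 90.59 tilt 0.02 t 2.5
[[[-0.02,0.01,0.78,-0.0,-0.0,0.01],[-0.02,0.01,0.78,-0.0,-0.0,0.01],[-0.02,0.01,0.78,-0.0,-0.0,0.01],[-0.02,0.01,0.78,-0.0,-0.0,0.01],[-0.02,0.01,0.78,-0.0,-0.0,0.01]]]
[[[-0.02,0.01,0.78,-0.0,-0.0,0.01]]]
```

```bash
python3 -m crank '[[[-0.1,0.03,0.5,0,0,0.07],[0,0,0.9,0,0,0],[0,0,0.9,0,0,0],[0,0,0.9,0,0,0],[0,0,0.9,0,0,0]]]'
python3 -m crank '[[[0,0,0.55,0,0,0],[0,0,0,0,0,0],[0,0,0,0,0,0]]]'
python3 -m crank '[[[0,0,0,0,0,0],[0,0,0,0,0,0],[0,0,0,0,0,0],[0,0,0,0,0,0],[0,0,0,0,0,0]]]' -1 40
python3 -m crank '[[[0,0,0,0,0,0],[0,0,0,0,0,0],[0,0,0,0,0,0]]]'
```

```text
t: 3.0
position: [458.6, -11.6, 66.0]
orientation: [0.707, 0.707, 0.0, -0.0]
wrist_force: [1.2, -0.8, -0.0]
opening: 85.4
t: 3.3
position: [458.9, -12.3, 45.8]
orientation: [0.708, 0.707, -0.0, -0.0]
wrist_force: [-0.2, -0.9, 0.5]
opening: 85.2
t: 3.8
position: [459.7, -12.5, 46.7]
orientation: [0.708, 0.706, 0.001, 0.0]
wrist_force: [-1.6, 1.7, 6.5]
opening: 59.4
t: 4.1
position: [459.7, -12.5, 46.7]
orientation: [0.708, 0.706, 0.001, 0.0]
wrist_force: [-1.0, 1.0, 7.2]
opening: 59.1
```

```bash
python3 -m crank '[[[0,0,-0.3,0,0,0],[0,0,-0.5,0,0,0],[0,0,-0.5,0,0,0],[0,0,0,0,0,0],[0,0,0,0,0,0]]]'
python3 -m crank '[[[0,0,0,0,0,0],[0,0,0,0,0,0],[0,0,0,0,0,0]]]'
python3 -c "
from cell import r
s=r.sense();print(s['wrist_force'],s['ft_torque'],s['position'])"
```

```text
t: 4.6
position: [458.7, -12.7, 97.5]
orientation: [0.708, 0.706, 0.001, 0.0]
wrist_force: [-0.4, 0.6, -4.4]
opening: 59.2
t: 4.9
position: [458.3, -13.0, 96.6]
orientation: [0.708, 0.706, -0.001, -0.0]
wrist_force: [0.2, 0.2, -5.1]
opening: 59.3
[ 0.2354076   0.20184624 -5.06219981] [-0.03350062  0.0077858   0.03860054] [458.2839296  -13.01106746  96.64559748]
```

Tin 1 pulls about 5 N, which matches the heavy tin (the light ones weigh at most 2.4 N). I'll set it back where it was and fetch the other two.

```bash
python3 -m crank '[[[0,0,0.5,0,0,0],[0,0,0.4,0,0,0],[0,0,0.23,0,0,0],[0,0,0.1,0,0,0],[0,0,0,0,0,0]]]'
python3 -m crank '[[[0,0,0.02,0,0,0],[0,0,0,0,0,0],[0,0,0,0,0,0]]]'
```

```text
t: 5.4
position: [458.6, -13.0, 47.8]
orientation: [0.708, 0.706, -0.0, -0.0]
wrist_force: [-0.2, 0.3, -4.6]
opening: 58.9
t: 5.7
position: [459.1, -12.8, 47.7]
orientation: [0.708, 0.706, 0.0, 0.0]
wrist_force: [-0.2, 0.1, -4.6]
opening: 59.3
```

```bash
python3 -m crank '[[[0,0,0.03,0,0,0],[0,0,0.03,0,0,0],[0,0,0,0,0,0]]]'
python3 -m crank '[[[0,0,0.02,0,0,0],[0,0,0,0,0,0]]]'
```

```text
t: 6.0
position: [459.2, -12.8, 46.7]
orientation: [0.708, 0.706, 0.001, -0.001]
wrist_force: [-12.1, 0.1, 28.0]
opening: 59.0
t: 6.2
position: [459.2, -12.8, 46.6]
orientation: [0.708, 0.706, 0.001, -0.001]
wrist_force: [-19.2, -0.1, 40.5]
opening: 59.0
```

```bash
python3 -m crank '[[[0,0,-0.03,0,0,0],[0,0,0,0,0,0]]]'
python3 -m crank '[[[0,0,0,0,0,0],[0,0,0,0,0,0],[0,0,0,0,0,0],[0,0,0,0,0,0]]]' 1
python3 -m crank '[[[0,0,-0.5,0,0,0],[0,0,-1,0,0,0],[0,0,-1,0,0,0],[0,0,-1,0,0,0],[0,0,-0.7,0,0,0]]]'
python3 plan.py 441 -162 220 90 5
```

```text
t: 6.4
position: [459.2, -12.8, 46.7]
orientation: [0.708, 0.706, 0.001, -0.0]
wrist_force: [-8.0, -0.6, 18.8]
opening: 59.0
t: 6.8
position: [458.8, -12.9, 45.3]
orientation: [0.708, 0.706, 0.0, 0.0]
wrist_force: [0.2, 0.0, 0.3]
opening: 85.3
t: 7.3
position: [459.3, -13.0, 216.0]
orientation: [0.708, 0.706, 0.001, 0.001]
wrist_force: [0.7, 1.1, -0.4]
opening: 85.4
from [459.3 -13.  216. ] yaw 89.81 tilt 0.15 t 7.3
[[[-0.75,-0.09,-0.02,0.0,-0.0,-0.0],[-0.75,-0.09,-0.02,0.0,-0.0,-0.0],[-0.75,-0.09,-0.02,0.0,-0.0,-0.0],[-0.75,-0.09,-0.02,0.0,-0.0,-0.0],[-0.75,-0.09,-0.02,0.0,-0.0,-0.0]]]
```

```bash
python3 -m crank '[[[-0.75,-0.09,-0.02,0,0,0],[-0.75,-0.09,-0.02,0,0,0],[-0.75,-0.09,-0.02,0,0,0],[-0.75,-0.09,-0.02,0,0,0],[-0.7,-0.09,-0.02,0,0,0]]]'
python3 -m crank '[[[0,0,0,0,0,0],[0,0,0,0,0,0],[0,0,0,0,0,0]]]'
python3 - <<'E'
from h import *
s=r.sense(); im=r.snapshot("wrist"); print(s["position"],s["orientation"],s["wrist_force"])
np.savez("w2.npz",p=s["position"],q=s["orientation"])
cv2.imwrite("pics/w2.png",im[:,:,::-1])
cam=params("wrist",s["position"],s["orientation"])
a=im[:,:,::-1].copy()
draw(a,circ(441,-161,100,29.5),cam)
for x,y in [(620.9,-141),(599.3,-243.7)]: draw(a,circ(x,y,36,33),cam,(255,255,0))
cv2.imwrite("pics/w2o.png",a)
E
```

```text
t: 7.8
position: [439.9, -162.2, 217.4]
orientation: [0.708, 0.706, 0.0, 0.0]
wrist_force: [0.8, -0.3, 0.3]
opening: 85.5
t: 8.1
position: [440.4, -159.9, 217.1]
orientation: [0.708, 0.706, 0.0, -0.0]
wrist_force: [-0.0, 0.6, -0.7]
opening: 85.1
[ 440.44834898 -159.91624645  217.14248804] [ 7.07746882e-01  7.06466076e-01  8.17487931e-06 -1.84791677e-04] [-0.03140799  0.6459531  -0.65212267]
```

View pics/w2o.png

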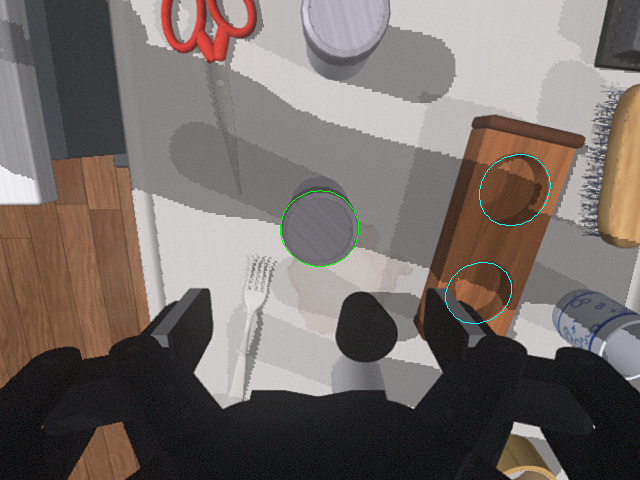

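```bash
python3 - <<'E'
import cv2
a=cv2.imread("pics/w2o.png")[100:350,260:600]; cv2.imwrite("pics/w2c.png",cv2.resize(a,None,fx=2.3,fy=2.3,interpolation=cv2.INTER_CUBIC))
E
python3 plan.py 441 -161.5 46 90 5
```

```text
from [ 440.5 -159.8  217.2] yaw 89.92 tilt 0.02 t 8.15
[[[-0.01,0.0,0.86,-0.0,-0.0,-0.0],[-0.01,0.0,0.86,-0.0,-0.0,-0.0],[-0.01,0.0,0.86,-0.0,-0.0,-0.0],[-0.01,0.0,0.86,-0.0,-0.0,-0.0],[-0.01,0.0,0.86,-0.0,-0.0,-0.0]]]
```

View pics/w2c.png

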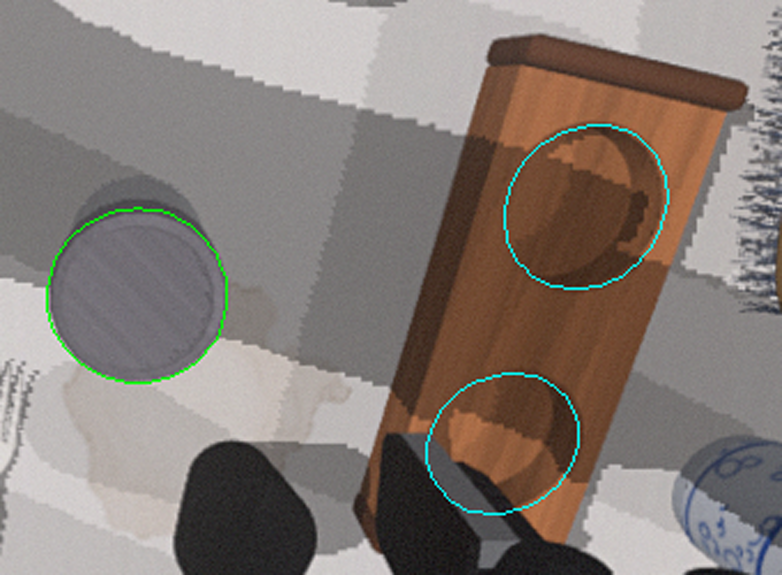

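```bash
python3 -m crank '[[[-0.04,0.01,0.8,0,0,0],[0,0,0.9,0,0,0],[0,0,0.9,0,0,0],[0,0,0.9,0,0,0],[0,0,0.75,0,0,0]]]'
python3 -m crank '[[[0,0,0,0,0,0],[0,0,0,0,0,0]]]'
python3 -m crank '[[[0,0,0,0,0,0],[0,0,0,0,0,0],[0,0,0,0,0,0],[0,0,0,0,0,0],[0,0,0,0,0,0]]]' -1 40
python3 -m crank '[[[0,0,0,0,0,0],[0,0,0,0,0,0],[0,0,0,0,0,0]]]'
python3 -m crank '[[[0,0,-0.3,0,0,0],[0,0,-0.5,0,0,0],[0,0,-0.5,0,0,0],[0,0,0,0,0,0],[0,0,0,0,0,0]]]'
python3 -m crank '[[[0,0,0,0,0,0],[0,0,0,0,0,0],[0,0,0,0,0,0]]]'
```

```text
t: 8.65
position: [440.4, -161.3, 45.4]
orientation: [0.708, 0.707, -0.0, -0.0]
wrist_force: [0.3, 1.0, -0.5]
opening: 85.3
t: 8.85
position: [440.8, -162.2, 47.7]
orientation: [0.708, 0.706, -0.0, -0.0]
wrist_force: [0.2, 0.9, 0.6]
opening: 85.6
t: 9.35
position: [441.9, -162.4, 49.0]
orientation: [0.708, 0.706, 0.001, 0.001]
wrist_force: [-0.9, 1.3, 8.9]
opening: 59.4
t: 9.65
position: [441.9, -162.4, 49.0]
orientation: [0.708, 0.706, 0.001, 0.001]
wrist_force: [-0.8, 0.4, 8.9]
opening: 59.3
t: 10.15
position: [441.0, -162.2, 99.7]
orientation: [0.708, 0.706, 0.001, 0.0]
wrist_force: [-0.1, 0.3, -2.9]
opening: 59.3
t: 10.45
position: [440.3, -162.4, 98.7]
orientation: [0.708, 0.706, -0.0, -0.0]
wrist_force: [0.5, -0.7, -2.1]
opening: 59.5
```

```bash
python3 plan.py 618 -205 150 90 5
```

```text
from [ 440.3 -162.4   98.7] yaw 89.82 tilt 0.07 t 10.45
[[[-0.21,0.89,-0.26,-0.0,0.0,-0.0],[-0.21,0.89,-0.26,-0.0,0.0,-0.0],[-0.21,0.89,-0.26,-0.0,0.0,-0.0],[-0.21,0.89,-0.26,-0.0,0.0,-0.0],[-0.21,0.89,-0.26,-0.0,0.0,-0.0]]]
```

```bash
python3 -m crank '[[[-0.15,0.5,-0.5,0,0,0],[-0.21,0.9,-0.26,0,0,0],[-0.21,0.9,-0.26,0,0,0],[-0.21,0.9,-0.2,0,0,0],[-0.21,0.7,-0.05,0,0,0]]]'
python3 -m crank '[[[-0.06,0.5,0,0,0,0],[0,0,0,0,0,0],[0,0,0,0,0,0],[0,0,0,0,0,0]]]'
python3 - <<'E'
from h import *
s=r.sense(); im=r.snapshot("wrist"); print(s["position"],s["orientation"],s["wrist_force"])
np.savez("w3.npz",p=s["position"],q=s["orientation"])
cv2.imwrite("pics/w3.png",im[:,:,::-1])
cam=params("wrist",s["position"],s["orientation"])
a=im[:,:,::-1].copy()
for x,y in [(620.9,-141),(599.3,-243.7)]: draw(a,circ(x,y,36,33),cam,(255,255,0));draw(a,circ(x,y,12,33),cam,(0,255,255))
cv2.imwrite("pics/w3o.png",a)
E
```

```text
t: 10.95
position: [598.9, -202.3, 150.0]
orientation: [0.708, 0.707, 0.0, 0.0]
wrist_force: [0.0, 0.3, -2.0]
opening: 58.9
t: 11.35
position: [615.7, -205.1, 149.7]
orientation: [0.708, 0.706, -0.0, -0.0]
wrist_force: [0.5, -0.3, -2.6]
opening: 59.3
[ 615.65713233 -205.06797683  149.68365702] [ 7.08360137e-01  7.05850991e-01 -2.37754141e-04 -4.87439229e-04] [ 0.47141795 -0.27544922 -2.55338323]
```

View pics/w3o.png

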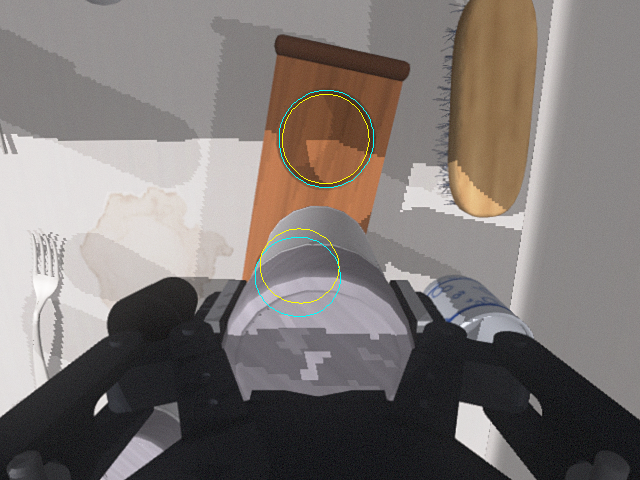

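```bash
python3 - <<'E'
import cv2
for n in ("pics/w3.png","pics/w3o.png"):
    a=cv2.imread(n)[60:230,240:420]; cv2.imwrite(n.replace("w3","z3"),cv2.resize(a,None,fx=3.5,fy=3.5,interpolation=cv2.INTER_CUBIC))
E
```

```text
(no output)
```

View pics/z3.png

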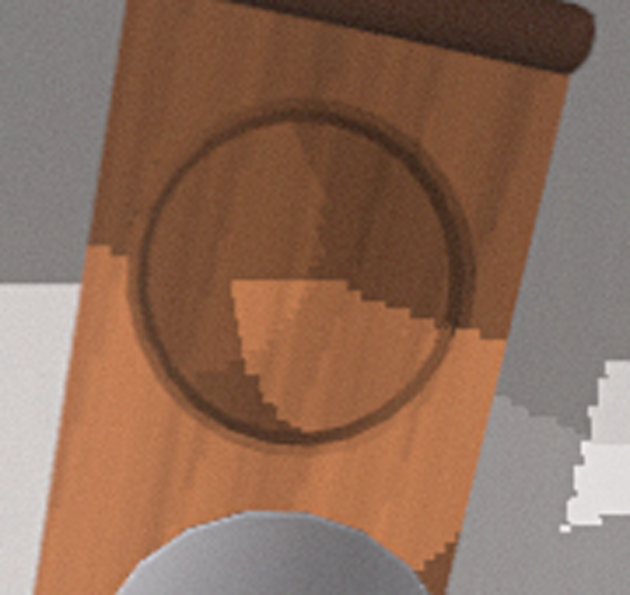

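View pics/z3o.png

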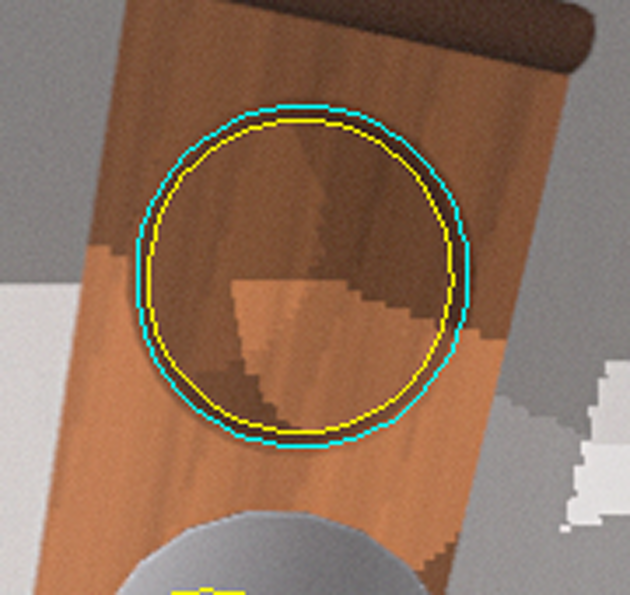

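```bash
python3 - <<'E'
from h import *
d=np.load("w3.npz"); cam=params("wrist",d["p"],d["q"]); p=d["p"]
for dy,out in [(0,"a"),(1.5,"b")]:
    f=3.5; off=np.array((220,190)); a=cv2.imread("pics/w3.png")[190:390,220:430]
    a=cv2.resize(a,None,fx=f,fy=f,interpolation=cv2.INTER_CUBIC); o=off-.5+.5/f
    x,y,z=p[0],p[1]+dy,p[2]-49
    draw(a,circ(x,y,z,30),cam,(0,0,255),f,o); draw(a,circ(x,y,z+100,30),cam,(0,255,0),f,o)
    cv2.imwrite(f"pics/t3{out}.png",a[:560])
E
```

```text
(no output)
```

View pics/t3a.png

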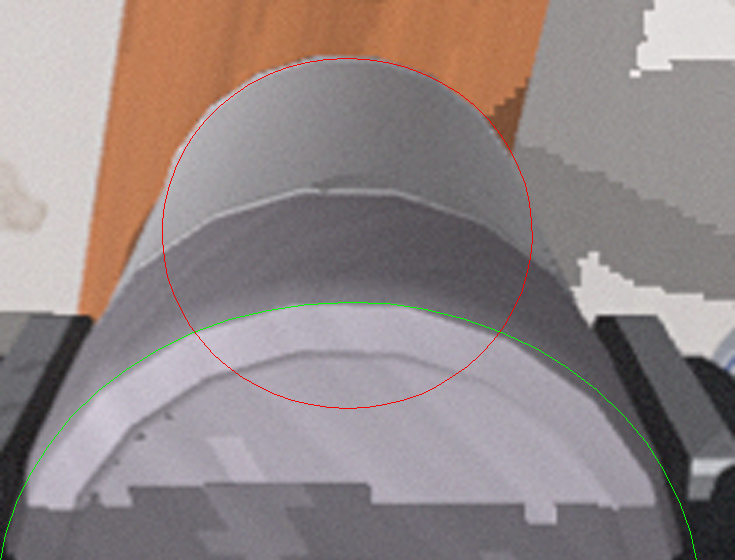

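View pics/t3b.png

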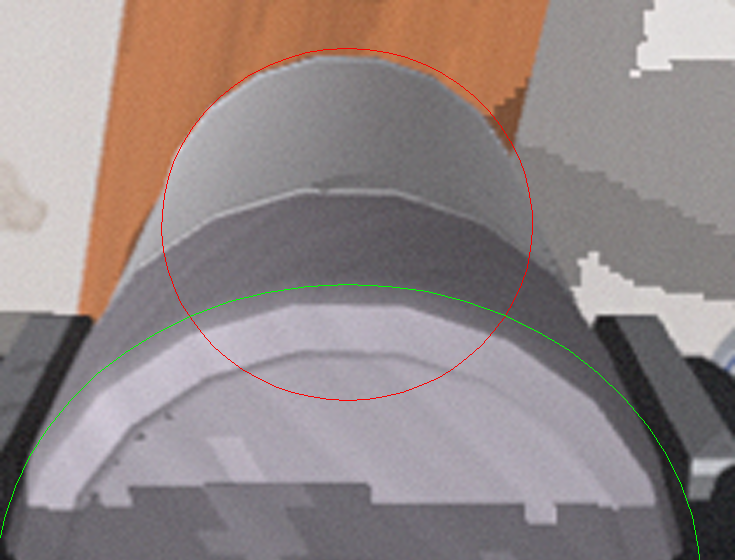

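```bash
python3 -m crank '[[[0.6,0.12,0,0,0,0],[0.7,0,0.3,0,0,0],[0.3,0,0.5,0,0,0],[0,0,0.45,0,0,0],[0,0,0.1,0,0,0]]]'
python3 -m crank '[[[0,0,0,0,0,0],[0,0,0,0,0,0]]]'
python3 plan.py 620.7 -141.2 90 90 1
```

```text
t: 11.9
position: [620.1, -139.8, 94.4]
orientation: [0.708, 0.706, -0.001, -0.001]
wrist_force: [-1.0, 1.0, -1.8]
opening: 59.1
t: 12.1
position: [621.8, -141.8, 97.2]
orientation: [0.709, 0.706, 0.0, 0.001]
wrist_force: [0.2, 0.5, -2.2]
opening: 58.8
from [ 621.8 -141.8   97.2] yaw 89.77 tilt 0.08 t 12.1
[[[0.01,-0.03,0.18,0.01,0.0,-0.03]]]
```

```bash
python3 -m crank '[[[0.01,-0.03,0.15,0,0,0],[0,0,0,0,0,0],[0,0,0,0,0,0]]]'
python3 - <<'E'
from h import *
s=r.sense(); im=r.snapshot("wrist"); print(s["position"])
p=s["position"];cam=params("wrist",p,s["orientation"])
f=3.2;a=im[120:300,200:440,::-1].copy();a=cv2.resize(a,None,fx=f,fy=f,interpolation=cv2.INTER_CUBIC);o=np.array((200,120))-.5+.5/f
draw(a,circ(620.5,-141,36,35),cam,(255,255,0),f,o); draw(a,circ(p[0],p[1]+.3,p[2]-49,30),cam,(0,0,255),f,o)
cv2.imwrite("pics/w4.png",a)
E
```

```text
t: 12.4
position: [620.3, -140.7, 90.2]
orientation: [0.708, 0.706, 0.0, -0.0]
wrist_force: [-0.4, 1.0, -1.8]
opening: 59.2
[ 620.32380737 -140.67797813   90.17420628]
```

View pics/w4.png

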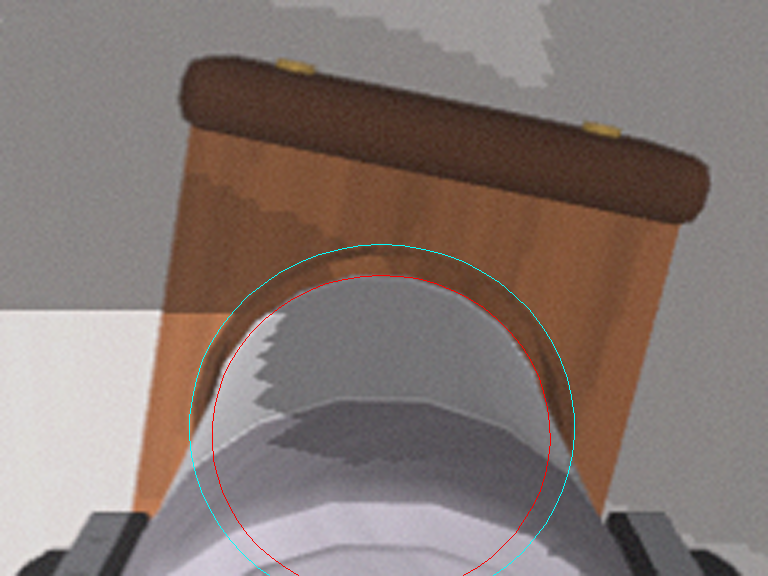

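```bash
python3 -m crank '[[[0,0,0.15,0,0,0],[0,0,0.15,0,0,0],[0,0,0.15,0,0,0],[0,0,0,0,0,0]]]'
python3 -m crank '[[[0,0,0.1,0,0,0],[0,0,0.1,0,0,0],[0,0,0,0,0,0],[0,0,0,0,0,0]]]'
```

```text
t: 12.85
position: [619.7, -140.4, 70.7]
orientation: [0.708, 0.706, -0.001, -0.001]
wrist_force: [0.1, 1.0, -2.2]
opening: 59.4
t: 13.25
position: [620.3, -140.6, 64.0]
orientation: [0.708, 0.706, -0.0, -0.0]
wrist_force: [0.1, 0.6, -2.4]
opening: 59.2
```

Sliding in freely, with about 3 mm left.

```bash
python3 -m crank '[[[0,0,0.04,0,0,0],[0,0,0,0,0,0]]]'
python3 -m crank '[[[0,0,0.025,0,0,0],[0,0,0,0,0,0]]]'
```

```text
t: 13.45
position: [620.3, -140.5, 62.4]
orientation: [0.708, 0.706, 0.0, -0.0]
wrist_force: [0.3, 0.1, -2.6]
opening: 59.2
t: 13.65
position: [620.3, -140.5, 61.4]
orientation: [0.708, 0.706, -0.0, -0.0]
wrist_force: [0.1, 0.2, -3.4]
opening: 59.1
```

```bash
python3 -m crank '[[[0,0,0.02,0,0,0],[0,0,0,0,0,0]]]'
python3 -m crank '[[[0,0,0.01,0,0,0],[0,0,0,0,0,0]]]'
```

```text
t: 13.85
position: [620.4, -140.6, 61.1]
orientation: [0.708, 0.706, 0.0, -0.0]
wrist_force: [-2.3, 1.1, 3.4]
opening: 59.1
t: 14.05
position: [620.4, -140.6, 61.1]
orientation: [0.708, 0.706, 0.0, -0.0]
wrist_force: [-4.2, 1.5, 7.6]
opening: 59.2
```

```bash
python3 -m crank '[[[0,0,0,0,0,0],[0,0,0,0,0,0],[0,0,0,0,0,0],[0,0,0,0,0,0]]]' 1
python3 -m crank '[[[0,0,-0.4,0,0,0],[0,0,-1,0,0,0],[0,0,-1,0,0,0],[0,0,-1,0,0,0],[0,0,-0.5,0,0,0]]]'
python3 plan.py 482 -355 215 90 7
```

```text
t: 14.45
position: [620.4, -140.6, 60.2]
orientation: [0.708, 0.706, 0.0, 0.0]
wrist_force: [-0.7, 0.2, 0.1]
opening: 85.4
t: 14.95
position: [621.3, -141.5, 221.4]
orientation: [0.708, 0.706, 0.002, 0.002]
wrist_force: [-0.6, -0.4, -0.2]
opening: 85.6
from [ 621.3 -141.5  221.4] yaw 89.79 tilt 0.3 t 14.95
[[[-0.76,-0.49,0.02,0.0,0.0,-0.0],[-0.76,-0.5,0.02,0.0,0.0,-0.0],[-0.76,-0.5,0.02,0.0,0.0,-0.0],[-0.76,-0.5,0.02,0.0,0.0,-0.0],[-0.76,-0.5,0.02,0.0,0.0,-0.0]]]
[[[-0.76,-0.5,0.02,0.0,0.0,-0.0],[-0.76,-0.5,0.02,0.0,0.0,-0.0]]]
```

```bash
python3 -m crank '[[[-0.76,-0.5,0,0,0,0],[-0.76,-0.5,0,0,0,0],[-0.76,-0.5,0,0,0,0],[-0.76,-0.5,0,0,0,0],[-0.76,-0.5,0,0,0,0]]]'
python3 -m crank '[[[-0.76,-0.5,0.02,0,0,0],[-0.76,-0.5,0.02,0,0,0],[0,0,0,0,0,0],[0,0,0,0,0,0],[0,0,0,0,0,0]]]'
python3 - <<'E'
from h import *
s=r.sense(); im=r.snapshot("wrist"); print(s["position"],s["orientation"],s["wrist_force"])
np.savez("w5.npz",p=s["position"],q=s["orientation"])
cv2.imwrite("pics/w5.png",im[:,:,::-1])
cam=params("wrist",s["position"],s["orientation"])
a=im[:,:,::-1].copy()
draw(a,circ(482,-358,100,29.5),cam)
for x,y in [(599.3,-243.7)]: draw(a,circ(x,y,36,33),cam,(255,255,0))
cv2.imwrite("pics/w5o.png",a)
E
```

```text
t: 15.45
position: [518.9, -293.7, 217.6]
orientation: [0.708, 0.706, 0.0, 0.0]
wrist_force: [1.3, -0.7, -0.0]
opening: 85.6
t: 15.95
position: [480.5, -352.1, 215.2]
orientation: [0.708, 0.706, 0.0, 0.0]
wrist_force: [-0.6, -0.2, -0.5]
opening: 85.0
[ 480.52556682 -352.13586337  215.18782752] [7.07736269e-01 7.06476601e-01 4.07947219e-04 1.43324090e-04] [-0.5790506  -0.18384576 -0.48675732]
```

View pics/w5o.png

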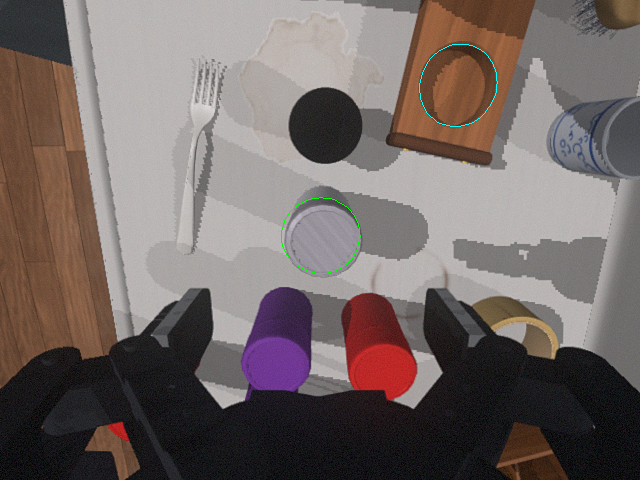

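```bash
python3 - <<'E'
from h import *
d=np.load("w5.npz"); cam=params("wrist",d["p"],d["q"])
a=cv2.imread("pics/w5.png")
print([at_z(u,cam,100).round(1).tolist() for u in [(323,240),(277,366),(381,372)]], at_z((460,85),cam,36))
c=at_z((323,240),cam,100); draw(a,circ(c[0],c[1],100,29.5),cam)
cv2.imwrite("pics/z5.png",cv2.resize(a[20:300,240:540],None,fx=2.1,fy=2.1,interpolation=cv2.INTER_CUBIC))
E
python3 plan.py 483 -361 48 90 5
```

```text
[[484.0, -360.9, 100.0], [445.7, -471.2, 100.0], [533.3, -477.4, 100.0]] [ 600.95012245 -243.05461381   36.        ]
from [ 480.7 -351.9  215. ] yaw 89.94 tilt 0.04 t 16.0
[[[-0.05,0.01,0.83,0.0,-0.0,-0.0],[-0.05,0.01,0.84,0.0,-0.0,-0.0],[-0.05,0.01,0.84,0.0,-0.0,-0.0],[-0.05,0.01,0.84,0.0,-0.0,-0.0],[-0.05,0.01,0.84,0.0,-0.0,-0.0]]]
```

View pics/z5.png

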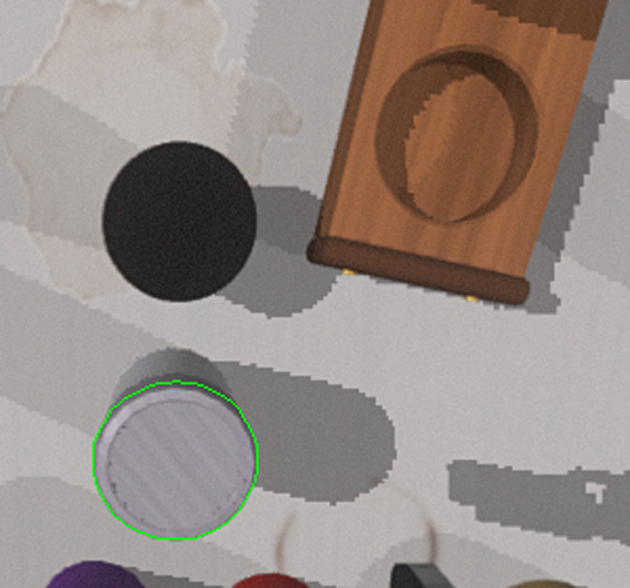

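```bash
python3 -m crank '[[[-0.23,0.08,0.5,0,0,0],[0,0,0.9,0,0,0],[0,0,0.9,0,0,0],[0,0,0.9,0,0,0],[0,0,0.9,0,0,0]]]'
python3 -m crank '[[[0,0,0,0,0,0],[0,0,0,0,0,0],[0,0,0,0,0,0]]]'
```

```text
t: 16.5
position: [483.9, -360.9, 49.4]
orientation: [0.707, 0.707, 0.0, -0.0]
wrist_force: [0.3, 0.0, 0.2]
opening: 85.4
t: 16.8
position: [484.2, -362.7, 52.9]
orientation: [0.708, 0.706, 0.0, 0.001]
wrist_force: [-0.3, -0.3, 0.3]
opening: 85.7
```

```bash
python3 -m crank '[[[0.03,0,0.11,0,0,0],[0,0,0,0,0,0],[0,0,0,0,0,0]]]'
python3 -m crank '[[[0,0,0,0,0,0],[0,0,0,0,0,0],[0,0,0,0,0,0],[0,0,0,0,0,0],[0,0,0,0,0,0]]]' -1 40
python3 -m crank '[[[0,0,0,0,0,0],[0,0,0,0,0,0],[0,0,0,0,0,0]]]'
python3 -m crank '[[[0,0,-0.3,0,0,0],[0,0,-0.5,0,0,0],[0,0,-0.5,0,0,0],[0,0,0,0,0,0],[0,0,0,0,0,0]]]'
python3 -m crank '[[[0,0,0,0,0,0],[0,0,0,0,0,0],[0,0,0,0,0,0]]]'
```

```text
t: 17.1
position: [483.2, -361.0, 46.8]
orientation: [0.708, 0.706, 0.0, 0.0]
wrist_force: [0.4, -0.8, -0.0]
opening: 85.0
t: 17.6
position: [483.2, -361.2, 46.7]
orientation: [0.708, 0.706, 0.0, 0.0]
wrist_force: [-0.2, 1.2, 5.2]
opening: 59.3
t: 17.9
position: [483.2, -361.1, 46.7]
orientation: [0.708, 0.706, 0.0, 0.0]
wrist_force: [-0.6, 2.0, 5.4]
opening: 59.2
t: 18.4
position: [482.8, -360.8, 98.2]
orientation: [0.708, 0.706, 0.0, 0.0]
wrist_force: [-0.5, -0.3, -2.3]
opening: 59.6
t: 18.7
position: [482.5, -360.7, 97.6]
orientation: [0.708, 0.706, -0.0, -0.001]
wrist_force: [-0.5, 0.4, -1.6]
opening: 59.2
```

```bash
python3 -m crank '[[[0,0,-0.8,0,0,0],[0.2,0.6,-0.5,0,0,0],[0.4,0.9,0,0,0,0],[0.4,0.9,0,0,0,0],[0.3,0.55,0,0,0,0]]]'
python3 -m crank '[[[0,0,0,0,0,0],[0,0,0,0,0,0],[0,0,0,0,0,0]]]'
python3 - <<'E'
from h import *
s=r.sense(); im=r.snapshot("wrist"); print(s["position"],s["wrist_force"])
p=s["position"];cam=params("wrist",p,s["orientation"])
cv2.imwrite("pics/w6.png",im[:,:,::-1])
f=2.7;a=im[40:260,200:460,::-1].copy();a=cv2.resize(a,None,fx=f,fy=f,interpolation=cv2.INTER_CUBIC);o=np.array((200,40))-.5+.5/f
draw(a,circ(599.3,-243.2,36,34.5),cam,(255,255,0),f,o);draw(a,circ(599.3,-243.2,12,33),cam,(0,255,255),f,o); draw(a,circ(p[0],p[1],p[2]-46.7,30),cam,(0,0,255),f,o)
cv2.imwrite("pics/w6o.png",a)
E
```

```text
t: 19.2
position: [603.8, -306.9, 149.6]
orientation: [0.707, 0.707, 0.0, -0.0]
wrist_force: [0.5, 0.0, -2.0]
opening: 59.4
t: 19.5
position: [599.8, -310.5, 150.1]
orientation: [0.709, 0.705, -0.0, -0.0]
wrist_force: [-0.0, -0.1, -1.9]
opening: 59.6
[ 599.8301035  -310.49484447  150.10910108] [-0.04159018 -0.08433934 -1.88284859]
```

View pics/w6o.png

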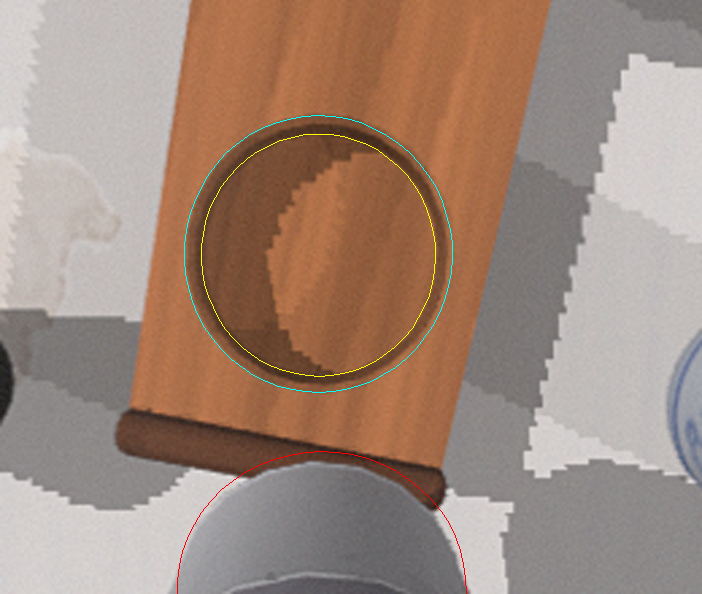

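```bash
python3 - <<'E'
from h import *
s=r.sense();p=s["position"];cam=params("wrist",p,s["orientation"])
f=3.2;a=cv2.imread("pics/w6.png")[200:380,210:440];a=cv2.resize(a,None,fx=f,fy=f,interpolation=cv2.INTER_CUBIC);o=np.array((210,200))-.5+.5/f
for dy,c in [(0,(0,0,255)),(-2,(0,255,0))]:
    draw(a,circ(p[0],p[1]+dy,p[2]-46.7,30),cam,c,f,o);draw(a,circ(p[0],p[1]+dy,p[2]+53.3,30),cam,c,f,o)
cv2.imwrite("pics/w6t.png",a)
E
```

```text
(no output)
```

View pics/w6t.png

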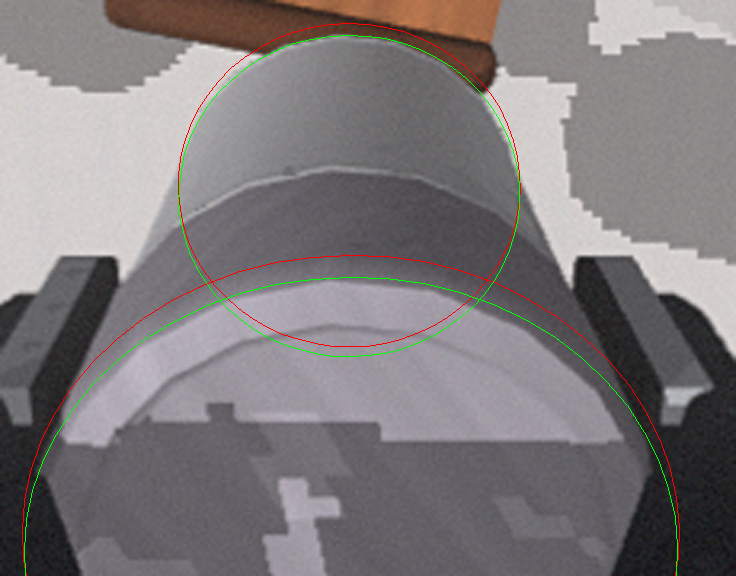

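```bash
python3 -m crank '[[[0.6,0,0,0,0,0],[0.8,0,0.3,0,0,0],[0.34,0,0.5,0,0,0],[0,0,0.45,0,0,0],[0,0,0.1,0,0,0]]]'
python3 -m crank '[[[0,0,0,0,0,0],[0,0,0,0,0,0],[0,0,0,0,0,0]]]'
python3 plan.py 599.3 -240.9 86 90 1
```

```text
t: 20.05
position: [599.7, -239.3, 94.6]
orientation: [0.708, 0.706, -0.001, -0.001]
wrist_force: [0.2, -0.4, -2.3]
opening: 59.5
t: 20.35
position: [601.5, -240.7, 97.4]
orientation: [0.709, 0.706, 0.0, 0.001]
wrist_force: [-0.0, -0.0, -2.2]
opening: 59.1
from [ 601.5 -240.7   97.4] yaw 89.77 tilt 0.09 t 20.35
[[[-0.01,-0.06,0.28,0.01,0.0,-0.03]]]
```

```bash
python3 -m crank '[[[-0.01,-0.05,0.2,0,0,0],[0,0,0,0,0,0],[0,0,0,0,0,0]]]'
python3 - <<'E'
from h import *
s=r.sense(); im=r.snapshot("wrist"); print(s["position"])
p=s["position"];cam=params("wrist",p,s["orientation"])
f=3.2;a=im[120:300,200:440,::-1].copy();a=cv2.resize(a,None,fx=f,fy=f,interpolation=cv2.INTER_CUBIC);o=np.array((200,120))-.5+.5/f
draw(a,circ(599.3,-242.9,36,34.5),cam,(255,255,0),f,o); draw(a,circ(p[0],p[1]-2,p[2]-46.7,30),cam,(0,0,255),f,o)
cv2.imwrite("pics/w7.png",a)
E
```

```text
t: 20.65
position: [599.0, -240.2, 88.0]
orientation: [0.708, 0.706, -0.0, -0.0]
wrist_force: [0.6, -0.1, -2.6]
opening: 59.1
[ 598.97091753 -240.15314228   87.99586787]
```

View pics/w7.png

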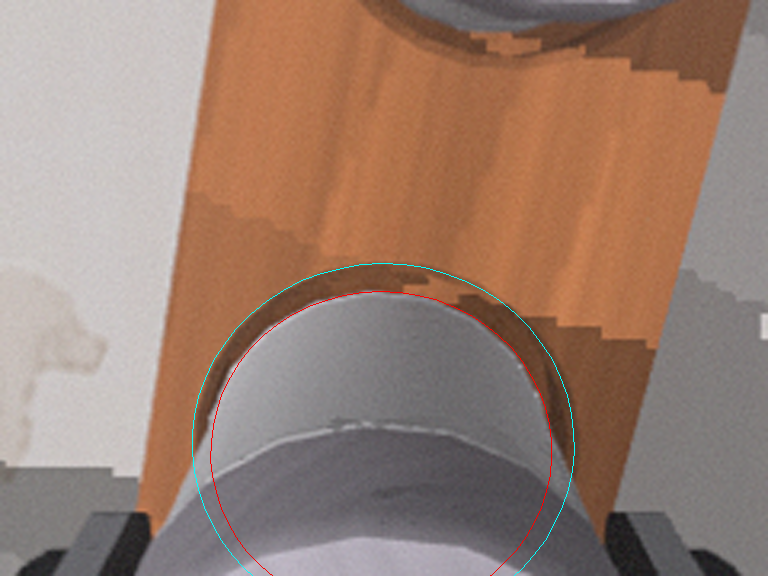

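```bash
python3 -m crank '[[[-0.015,0.015,0.15,0,0,0],[0,0,0.15,0,0,0],[0,0,0.15,0,0,0],[0,0,0,0,0,0]]]'
python3 -m crank '[[[0,0,0.1,0,0,0],[0,0,0.08,0,0,0],[0,0,0,0,0,0],[0,0,0,0,0,0]]]'
```

```text
t: 21.1
position: [599.2, -240.4, 68.9]
orientation: [0.708, 0.706, -0.0, -0.001]
wrist_force: [-0.4, 0.0, -1.6]
opening: 59.0
t: 21.5
position: [599.9, -240.7, 63.1]
orientation: [0.708, 0.706, 0.0, -0.0]
wrist_force: [0.4, -0.2, -2.5]
opening: 59.3
```

```bash
python3 -m crank '[[[0,0,0.07,0,0,0],[0,0,0,0,0,0]]]'
python3 -m crank '[[[0,0,0.03,0,0,0],[0,0,0,0,0,0]]]'
python3 -m crank '[[[0,0,0.01,0,0,0],[0,0,0,0,0,0]]]'
```

```text
t: 21.7
position: [599.7, -240.6, 60.0]
orientation: [0.708, 0.706, -0.0, -0.0]
wrist_force: [-0.1, 1.0, -2.4]
opening: 59.1
t: 21.9
position: [599.8, -240.7, 58.9]
orientation: [0.708, 0.706, 0.0, -0.0]
wrist_force: [-0.2, -0.2, -2.5]
opening: 58.8
t: 22.1
position: [599.9, -240.7, 58.8]
orientation: [0.708, 0.706, 0.0, -0.0]
wrist_force: [-0.5, 0.4, -0.2]
opening: 59.0
```

On the floor (TCP 58.8, as expected). I'll press slightly more and release.

```bash
python3 -m crank '[[[0,0,0.01,0,0,0],[0,0,0,0,0,0]]]'
python3 -m crank '[[[0,0,0,0,0,0],[0,0,0,0,0,0],[0,0,0,0,0,0],[0,0,0,0,0,0]]]' 1
python3 -m crank '[[[0,0,-0.4,0,0,0],[0,0,-1,0,0,0],[0,0,-1,0,0,0],[0,0,-1,0,0,0],[0,0,-0.5,0,0,0]]]'
python3 plan.py 459 -6 215 90 7
python3 - <<'E'
from h import *
for n in ("side","scene"): cv2.imwrite(f"pics/{n}8.png",r.snapshot(n)[:,:,::-1])
E
```

```text
t: 22.3
position: [599.9, -240.7, 58.7]
orientation: [0.708, 0.706, 0.0, -0.0]
wrist_force: [-1.7, 0.7, 4.5]
opening: 59.2
t: 22.7
position: [599.9, -240.7, 58.2]
orientation: [0.708, 0.706, 0.0, 0.0]
wrist_force: [-0.1, -0.2, 0.1]
opening: 85.3
t: 23.2
position: [600.7, -241.8, 219.5]
orientation: [0.708, 0.706, 0.001, 0.002]
wrist_force: [-0.9, -0.3, 1.1]
opening: 85.3
from [ 600.7 -241.8  219.5] yaw 89.79 tilt 0.3 t 23.2
[[[0.84,-0.51,0.01,0.0,0.0,-0.0],[0.84,-0.51,0.01,0.0,0.0,-0.0],[0.84,-0.51,0.01,0.0,0.0,-0.0],[0.84,-0.51,0.01,0.0,0.0,-0.0],[0.84,-0.51,0.01,0.0,0.0,-0.0]]]
[[[0.84,-0.51,0.02,0.0,0.0,-0.0],[0.84,-0.51,0.02,0.0,0.0,-0.0]]]
```

View pics/side8.png

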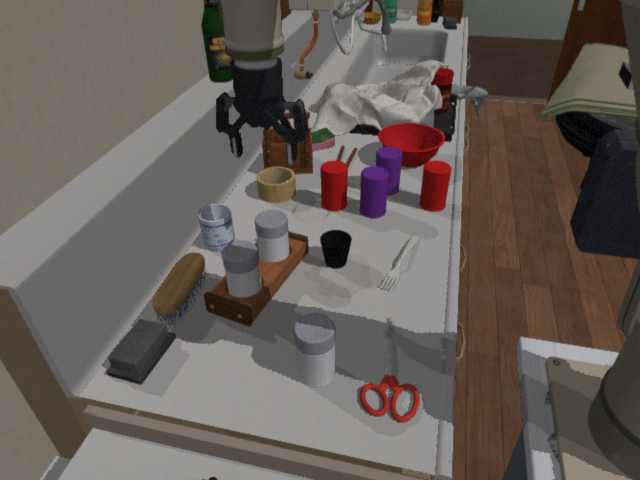

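Both light tins stand upright in the wells, at (272,236) and (242,270) in the side view. Tin 1 stands at (315,350). Cups, brush and fork haven't moved.

```bash
python3 -m crank '[[[0.84,-0.51,0,0,0,0],[0.84,-0.51,0,0,0,0],[0.84,-0.51,0,0,0,0],[0.84,-0.51,0,0,0,0],[0.84,-0.51,0,0,0,0]]]'
python3 -m crank '[[[0.84,-0.51,0,0,0,0],[0.84,-0.51,0,0,0,0],[0,0,0,0,0,0],[0,0,0,0,0,0],[0,0,0,0,0,0]]]'
python3 - <<'E'
from h import *
s=r.sense(); im=r.snapshot("wrist"); print(s["position"],s["orientation"],s["wrist_force"])
cam=params("wrist",s["position"],s["orientation"])
a=im[:,:,::-1].copy(); draw(a,circ(459.5,-12,100,29.5),cam)
for x,y in [(620.5,-141),(599.3,-242.9)]: draw(a,circ(x,y,112,29.5),cam,(255,255,0))
cv2.imwrite("pics/w9.png",a)
E
python3 plan.py 459.3 -12.5 46 90 5
```

```text
t: 23.8
position: [497.1, -71.3, 214.0]
orientation: [0.708, 0.706, -0.0, -0.0]
wrist_force: [0.5, 0.0, 0.3]
opening: 85.4
t: 24.3
position: [458.0, -6.0, 214.4]
orientation: [0.709, 0.706, 0.0, 0.0]
wrist_force: [0.3, -1.0, -0.3]
opening: 85.4
[457.9748274   -6.04488498 214.37025024] [7.08650801e-01 7.05559378e-01 3.02651045e-05 7.25091170e-05] [ 0.2851362  -0.99974081 -0.28713396]
from [458.1  -6.2 214.3] yaw 89.72 tilt 0.02 t 24.35
[[[-0.03,0.01,0.84,0.0,0.0,-0.01],[-0.03,0.01,0.84,0.0,0.0,-0.01],[-0.03,0.01,0.84,0.0,0.0,-0.01],[-0.03,0.01,0.84,0.0,0.0,-0.01],[-0.03,0.01,0.84,0.0,0.0,-0.01]]]
```

View pics/w9.png

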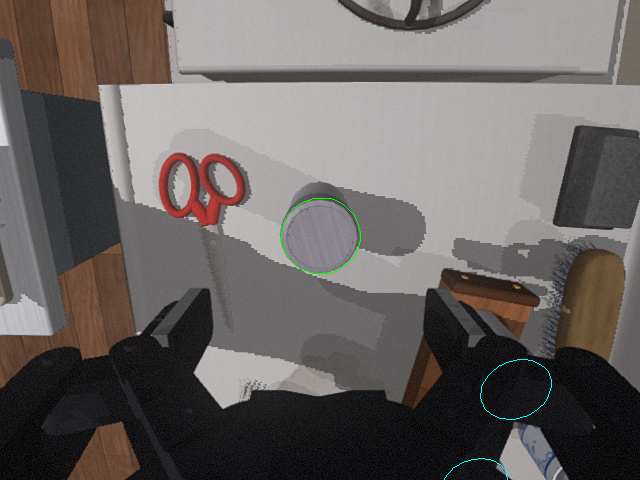

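Tin 1 is where I left it: the outline at (321,236) matches. Descending to grasp it.

```bash
python3 -m crank '[[[-0.16,0.04,0.6,0,0,0],[0,0,0.9,0,0,0],[0,0,0.9,0,0,0],[0,0,0.9,0,0,0],[0,0,0.8,0,0,0]]]'
python3 -m crank '[[[0,0,0.06,0,0,0],[0,0,0,0,0,0],[0,0,0,0,0,0]]]'
python3 -m crank '[[[0,0,0,0,0,0],[0,0,0,0,0,0],[0,0,0,0,0,0],[0,0,0,0,0,0],[0,0,0,0,0,0]]]' -1 50
python3 -m crank '[[[0,0,0,0,0,0],[0,0,0,0,0,0],[0,0,0,0,0,0]]]'
python3 -m crank '[[[0,0,-0.3,0,0,0],[0,0,-0.5,0,0,0],[0,0,-0.5,0,0,0],[0,0,-0.6,0,0,0],[0,0,-0.6,0,0,0]]]'
python3 -m crank '[[[0,0,-0.6,0,0,0],[0,0,-0.6,0,0,0],[0,0,-0.6,0,0,0],[0,0,-0.5,0,0,0],[0,0,-0.2,0,0,0]]]'
python3 -m crank '[[[0,0,0,0,0,0],[0,0,0,0,0,0],[0,0,0,0,0,0],[0,0,0,0,0,0],[0,0,0,0,0,0]]]'
```

```text
t: 24.85
position: [459.3, -12.9, 48.7]
orientation: [0.709, 0.705, -0.001, 0.0]
wrist_force: [0.8, 2.2, 0.2]
opening: 85.5
t: 25.15
position: [460.6, -11.9, 49.4]
orientation: [0.708, 0.706, 0.001, 0.001]
wrist_force: [0.6, -0.6, 0.3]
opening: 85.1
t: 25.65
position: [460.0, -11.2, 49.1]
orientation: [0.708, 0.706, 0.001, -0.0]
wrist_force: [-4.3, -1.0, 11.0]
opening: 59.0
t: 25.95
position: [460.0, -11.3, 49.1]
orientation: [0.708, 0.706, 0.001, -0.0]
wrist_force: [-4.1, 0.2, 11.6]
opening: 59.0
t: 26.45
position: [458.9, -11.8, 149.3]
orientation: [0.708, 0.706, -0.0, -0.0]
wrist_force: [1.1, 0.4, -4.9]
opening: 58.8
t: 26.95
position: [459.7, -11.8, 250.0]
orientation: [0.708, 0.706, 0.001, 0.0]
wrist_force: [1.0, 0.1, -5.5]
opening: 59.3
t: 27.45
position: [459.1, -11.6, 247.4]
orientation: [0.708, 0.706, -0.0, -0.0]
wrist_force: [-0.3, 0.3, -5.0]
opening: 59.3
```

```bash
python3 -m crank '[[[0,0,0,0,0,0],[0,0,0,0,0,0],[0,0,0,0,0,0],[0,0,0,0,0,0],[0,0,0,0,0,0]]]'
python3 - <<'E'
from h import *
s=r.sense();p=s["position"];print(p,s["wrist_force"],abs(s["joint_vel"]).max())
ims=[]
for n in ("scene","side"):
    im=r.snapshot(n)[:,:,::-1].copy(); cam=params(n)
    off,sz=((180,90),(230,180)) if n=="scene" else ((180,170),(230,200))
    off=off if n=="scene" else (180,150)
    f=3 if n=="scene" else 2.7; a=cv2.resize(im[off[1]:off[1]+sz[1],off[0]:off[0]+sz[0]],None,fx=f,fy=f,interpolation=cv2.INTER_CUBIC); o=np.array(off)-.5+.5/f
    for x,y in [(620.5,-141),(599.3,-242.9)]: draw(a,circ(x,y,112,30),cam,(0,255,0),f,o)
    draw(a,circ(p[0],p[1],p[2]-49,30),cam,(0,0,255),f,o);draw(a,circ(p[0],p[1],p[2]+51,30),cam,(0,0,255),f,o)
    cv2.imwrite(f"pics/{n}10.png",a); cv2.imwrite(f"pics/{n}10f.png",im)
E
```

```text
t: 27.95
position: [459.3, -11.5, 247.9]
orientation: [0.708, 0.706, 0.0, -0.0]
wrist_force: [-0.8, 0.0, -5.7]
opening: 58.9
[459.32721961 -11.52184013 247.87675713] [-0.84817503  0.04121195 -5.69466365] 0.0016791006794181168
```

View pics/scene10.png

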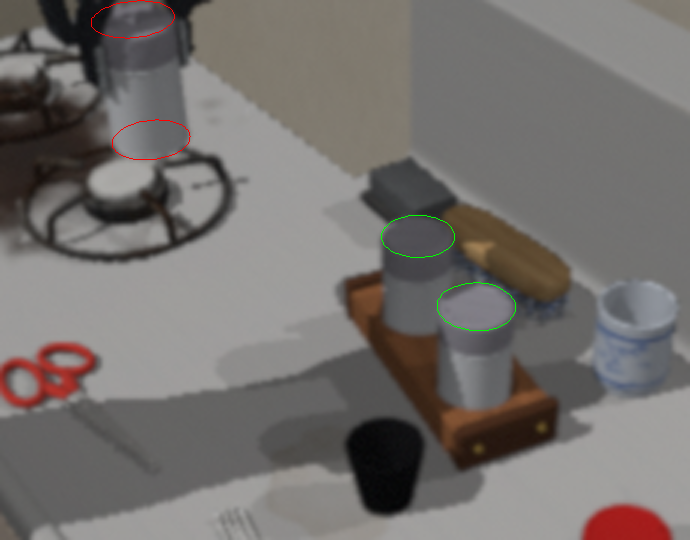

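View pics/side10.png

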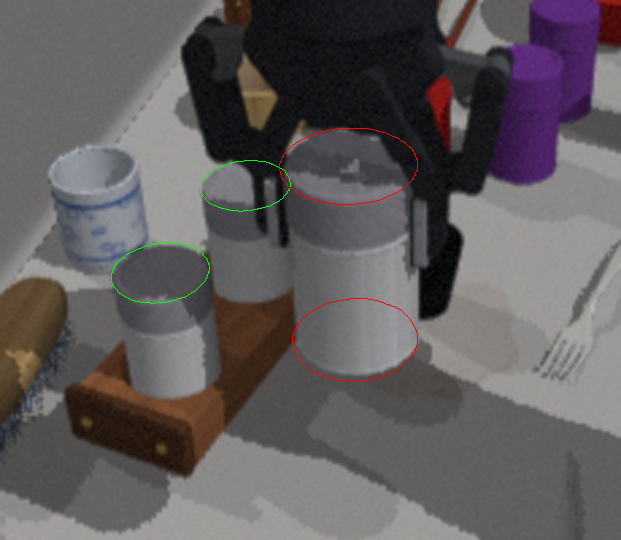

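View pics/scene10f.png

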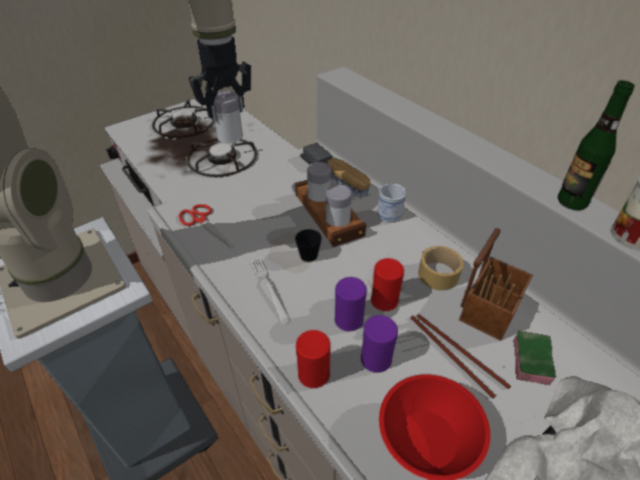

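The lids of both stand tins sit at the expected home height of 112 mm, and both tins are upright. The heavy tin is held upright and still about 0.20 m up. Everything else is in its place, so I'll hand in.

```bash
python3 -c "
from cell import r
print(r.close_job())"
```

```text
the job is handed in; nothing more can be done
None
```

The two lighter tins are in the stand's wells and the heaviest is held up for you, its bottom about 198 mm above the worktop. I handed the job in at about 28 s; no verdict is reported.

- **Weighing:** The tin at (459, −12) pulled about 5 N on the wrist, so it is the full one. The other two pulled about 2.2 N and 2.0 N. I set the full one back down while I placed the others.
- **Placing:** The tin from (441, −161) went into the left well and the one from (484, −361) into the right. Each was lowered until it met the floor at the expected height, then released.
- **Last checks:** In the scene and side pictures both lids match the home outline at 112 mm to within a few mm, and both tins stand upright. The held tin is upright, and the joints were almost still. The cups, brush and fork look unmoved.
- **What was off:**
    - When I set the full tin back down, I pressed it onto the worktop with up to about 40 N at the wrist. I then eased off and released it. That was through the held tin, not the arm or gripper body, and below the 120 N wrist limit.
    - The last force reading on the held tin was 5.7 N, a little above the 4.9 N that 0.50 kg would give. The wrist readings scatter by 0.5 to 1 N.

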